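Seal and close the battery bay of a field logger

TASK

The cell is already in the field logger's battery bay. Push the dark sliding lid right back to uncover the bay, lay the orange sealing cover rib-up on the black gasket and press down its four corner pads until it is seated flush all round. Then slide the lid shut, over the small ridge at the end of its channel, until it is fully home; leave the other things on the bench where they are.

Things in the scene. Friction and masses are not known exactly. Their poses are not given: they have to be found in the camera images.
- logger: Light grey logger housing, 160 x 112 x 56 mm, fixed in a dark grey nest plate (196 x 140 x 8 mm). Origin: centre of the plate's underside, on the bench. x runs along the housing, the way the lid closes; z up. Its deck is 44 mm above the bench. Channel walls along both long sides begin 46 mm either side of the centre line; their lips end 63.5 mm above the bench.
- seat_mid (a point): Centre of the bay recess (55 mm along x, 71 mm along y), at deck height; axes as the housing's. The cover has 2.5 mm play all round. Laid on the black gasket its plate's upper face stands 4 mm above this point, pressed home it is level with it. The gasket gives way under about 7 N at each corner and does not spring back.
- ridge_mid (a point): Middle of the spring ridge, a rounded bar across the end of the channel, 55 mm above the bench, 34 mm in +x from seat_mid; axes as the housing's. The land round it begins 4 mm before it and is 10 mm higher than the deck; the end stop is 7 mm beyond it, 17 mm higher than the deck. The lid's leading edge presses the ridge down and passes over it.
- slide_lid (a joint): Sliding lid, in m: 0 = shut and fully home, 0.076 = pushed right back (bay free); grows as the lid moves along the housing's -x. Slides with about 1.5 N of push; closing, it meets the ridge at about 0.0085, needs some 8 to 14 N to pass it and snaps in from about 0.004 to 0. It cannot pass over a cover that is not pressed down.
- lid_rib (a point): Centre of the thumb rib on the dark lid, half-way up the rib; axes as the housing's. The rib is 7 mm thick along x, 48 mm long along y, 12 mm high, in the middle of the lid plate (70 mm along x, 100 mm along y). The plate's upper face is 6 mm below this point (16 mm above the deck), 3.5 mm lower than the channel lips.
- cover_grip (a point): Centre of the grip rib of the loose orange cover (50 g); axes are the cover's. The rib is 24 mm long along x, 10 mm thick along y (grasp across y), 9.5 mm high, on the middle of a plate 50 mm along x, 66 mm along y, 6 mm thick. This point is 10.8 mm above the underside, 4.8 mm above the plate's upper face. A half turn about z fits too. Starts flat on the bench.
- pad_0 (a point): Top of the round press pad (12 mm across, 2 mm high above the cover's plate) near the cover's corner at x -15, y -25 mm from the rib's centre. With the cover seated, the pads' tops stand 2 mm above the deck.
- pad_1 (a point): Top of the round press pad (12 mm across, 2 mm high above the cover's plate) near the cover's corner at x -15, y +25 mm from the rib's centre.
- pad_2 (a point): Top of the round press pad (12 mm across, 2 mm high above the cover's plate) near the cover's corner at x +15, y -25 mm from the rib's centre.
- pad_3 (a point): Top of the round press pad (12 mm across, 2 mm high above the cover's plate) near the cover's corner at x +15, y +25 mm from the rib's centre.
- cup_screws: Bystander: white cup of screws, 58 mm wide, 26 mm high; origin at the centre of its underside.
- tape_roll: Bystander: roll of amber tape, 62 mm wide, 19 mm high; origin at the centre of its underside.
- driver_black: Bystander: black screwdriver lying on the bench, 163 mm long, 17 mm thick; origin at its middle, on the bench.
- multimeter: Bystander: orange and black hand meter, 150 x 76 x 40 mm; origin at the centre of its underside.
Things that resemble listed ones, but are neither listed nor needed, are in the scene too. Leave any pink look-alike of the part that bears cover_grip alone.

How it is judged:
By the outcome, as a careful person would: the job done as asked, in the order asked, and still so for the second after the job is handed in, with the robot touching nothing.
It also fails if it takes over 61 s, if anything falls off the work surface, if the arm or the gripper's body presses on something with over 40 N, if the wrist force passes 120 N, or if a joint passes its speed limit or range.

ROBOT

A 6-joint arm with a two-finger parallel gripper is mounted at the origin on a cart in front of the work surface, level with it; the furniture and walls round the work are solid. World frame = base frame: x ahead of the robot, y to its left, z up, the work surface at z = 0. Lengths are in m, angles in rad, forces in N, time in s.
With the tool pointing down it reaches from about 0.375 to 0.9 m from the base axis. Payload 3.1 kg.
Tool frame: the origin (TCP) lies midway between the tips of the shut fingers; the grasp point (between the pads) lies robot.tcp_to_grasp behind it (robot.tcp_to_grasp is the distance from the TCP to the grasp point, in m); z points along the fingers, y is the direction in which the jaws open and shut (so a half turn about z gives the same grasp; the last joint's range is limited). The gripper opens to 87 mm and grips with 3 to 60 N. Pads are 19 mm wide; open, the fingers measure 117 mm over their backs; the gripper's body (75 mm by 190 mm) begins 51 mm behind the grasp point.
Start: joints at [-1.506, 0.527, 1.433, -0, 1.181, -0.178], TCP at [0.151, -0.606, 0.223] pointing down, gripper open.
Joint ranges: [-3.08, 3.08], [-0.75, 2.2], [0.22, 2.44], [-1.43, 4.57], [0, 2.65], [-2.85, 2.85]. Speed limits (rad/s): [2.79, 2.79, 3.14, 3.14, 3.14, 3.14].

INTERFACE

Orientations are given as a unit quaternion [x, y, z, w].
In Python, from rig import robot, cams, nets gives the robot as it stands. The module is installed in compiled form; this text tells all that it offers.
- The arm moves only by the tool play_rows, never from a script. Its argument "commands" is a list of rows, each an object of numbers: "x", "y", "z": the shift along the tool's x, y, z in mm; "spin": the turn about the tool's z in rad. In form: [{"x": .., "y": .., "z": .., "spin": ..}, ...]. A call has 1 to 8 rows; each row shifts and turns the pose as measured when the row begins, along the tool's axes as they then stand; what a row does not reach is not made up. A row lasts 1/10 s, in which the tool goes at most 50 mm and 8.59 degrees, less where a joint would pass 70% of its speed; a pose out of reach is approached as far as the arm can. A call is refused whole if a number of a shift passes 50 or a number of a turn 0.15, either way. A call with a gripper value outside its range is refused whole. "grip" is the opening, from 0 (shut) to 1 (fully open), set as the call begins (left out, the last holds). The fingers move at their own pace and stop on an object; "newtons" is the grip in N (left out, the last holds). Time passes only in rows, so rows that do not move let the fingers close. It gives the time, the measured TCP pose, the force and the opening at its end, in the units of the state.
- robot.get_obs(): the state, without advancing time (a new reading comes with each control period).
- cams.camera(name): name is "scene" or "top" or "wrist"; returns a dict with "img" (400x640x3 uint8, red, green, blue), "fx", "fy", "cx", "cy" (pixels), "world_to_cam" (4x4, takes a point from world to camera coordinates); the wrist camera has in their place "mount" (4x4, takes a point from camera to tool coordinates, whose origin is the TCP and whose axes are the flange's). Camera axes: x right, y up, looking along -z (the intrinsics and any distortion apply to the point x, -y, -z); pixel columns grow to the right and rows downward; lengths in m; the calibration is good to about 2 mm. A picture is of the moment at which its call begins: read the wrist's pose just before it. There is no depth.
- robot.hand_in(): hands the job in, once; it reports no verdict.
Trained networks look in a picture, given as the dict that the camera call returned (one of the last four; its "shot" number tells which), for a name from the list of things; names that differ only in an ending like _2 or _b are one class to them, and where a whole thing is asked for, a point or a joint stands for the part that bears it (a point fixed in the world has none). Each returns a list of dicts, best first, with "conf" (0 to 1); they miss things now and then, are a little off and sometimes report something else, mostly with a low value. They report only what shows in the picture. A call takes as long as a camera call. They do not tell look-alikes from the thing itself.
- nets.outline_of(picture, name): "region" (400x640 bool, what is visible of it) and "pixel" ([column, row] in pixels, amid what is visible of it).
The state is a dict: "time": time; "q": joint angles; "joint_velocities": joint speeds; "joint_torque": joint torques, N m; "position": TCP position; "tool_rot": TCP orientation; "ft_force": force on the tool from outside, world axes, zero at the start; "moment": the same for the moment, N m; "grip_width": finger opening in m.
Only numpy, scipy, OpenCV 4.12 (cv2) and the standard library are available. Lean on these libraries where they do the work, as an engineer would, in place of code of your own. Each camera call takes 0.05 s, during which the arm holds its last target.

## Working session

There is one attempt and no reset: what is moved stays moved. The work goes in short steps, Python scripts to look and compute and a tool call to move; the robot and the scene stay as the last step left them, time stands still between calls to the robot, and variables do not carry over. Pictures are saved under pics/ and viewed, and the job is handed in when it is done.

Besides the shell and the picture viewer there is one more tool, called as a command line: name --argument value ..., lists and objects as JSON in quotes. play_rows: Moves the arm, as the interface text tells. Its arguments: {"type":"object","properties":{"commands":{"type":"array"},"grip":{"type":"number"},"newtons":{"type":"number"}},"required":["commands"]}

```bash
ls; mkdir -p pics; python3 - <<'E'
from rig import robot,cams,nets
import cv2,numpy as np
print(robot.get_obs(), robot.tcp_to_grasp)
for n in ["scene","top","wrist"]:
    p=cams.camera(n)
    cv2.imwrite(f"pics/{n}0.png",p["img"][:,:,::-1])
    print(n,{k:v for k,v in p.items() if k!="img"})
    if n!="wrist":
      for nm in ["logger","slide_lid","cover_grip"]:
        for r in nets.outline_of(p,nm)[:3]: print(nm,r["conf"],r["pixel"],r["region"].sum())
E
```

```text
pics
{'time': 0.0, 'q': array([-1.50550753e+00,  5.28485498e-01,  1.43389927e+00, -3.51724249e-05,
        1.18138885e+00, -1.78515486e-01]), 'joint_velocities': array([ 0.00115902,  0.00094651,  0.00075505, -0.00034806, -0.00056058,
       -0.00027483]), 'joint_torque': array([ 1.16211584e-03, -4.40039527e+01, -1.76590222e+01,  6.32795342e-02,
        5.82122756e-02, -1.72785717e-04]), 'position': array([ 0.15083341, -0.6057714 ,  0.22156072]), 'tool_rot': array([ 9.92577726e-01,  1.21607024e-01,  4.54667062e-05, -1.08965700e-03]), 'ft_force': array([ 0.10028846, -0.46342584,  0.00699578]), 'moment': array([ 0.01512459,  0.00823528, -0.0106005 ]), 'grip_width': 0.08727405660022376} 0.0187
scene {'fx': 501.56538974613625, 'fy': 501.56538974613625, 'cx': 323.45347204278426, 'cy': 203.97824846013515, 'world_to_cam': array([[-0.82926404, -0.55870614, -0.0129845 ,  0.39832939],
       [ 0.33184361, -0.51097021,  0.79296233, -0.3076201 ],
       [-0.44966761,  0.65326633,  0.60913228, -1.005546  ],
       [ 0.        ,  0.        ,  0.        ,  1.        ]]), 'shot': 1}
slide_lid 0.59 [3
[... 408 characters left out ...]
  ,  0.        ,  0.        ,  1.        ]]), 'shot': 2}
logger 0.87 [317.4, 192.0] 4767
slide_lid 0.73 [318.1, 188.1] 1262
cover_grip 0.91 [428.8, 258.4] 584
cover_grip 0.85 [400.8, 218.4] 576
cover_grip 0.61 [317.2, 185.5] 1208
wrist {'fx': 284.2639651953404, 'fy': 284.2639651953404, 'cx': 321.09915472058276, 'cy': 196.87747768508967, 'mount': array([[ 6.36859933e-05,  9.52558773e-01,  3.04354695e-01,
         8.34374086e-02],
       [ 9.99999932e-01, -1.71457727e-04,  3.27373208e-04,
        -1.21562401e-03],
       [ 3.64026186e-04,  3.04354653e-01, -9.52558719e-01,
        -1.61543909e-01],
       [ 0.00000000e+00,  0.00000000e+00,  0.00000000e+00,
         1.00000000e+00]]), 'shot': 3}
```

```bash
python3 - <<'E'
import cv2
a=cv2.imread("pics/top0.png"); cv2.imwrite("pics/top0c.png",cv2.resize(a[100:300,200:480],None,fx=2.85,fy=2.85,interpolation=cv2.INTER_CUBIC))
E
```

```text
(no output)
```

View pics/top0.png

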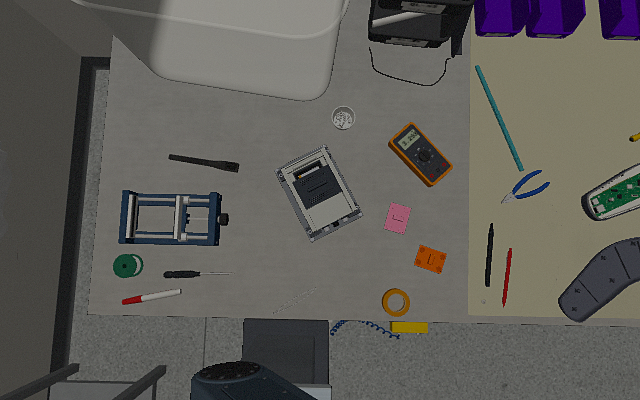

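View pics/top0c.png

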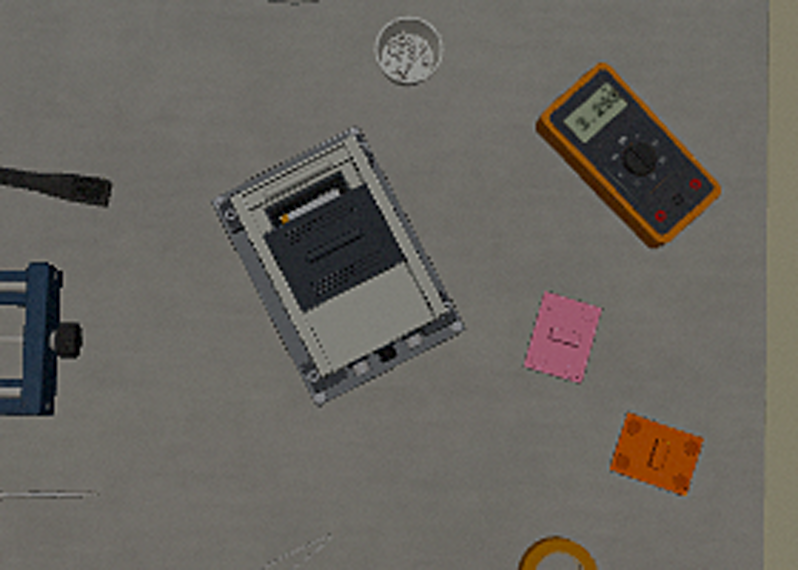

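View pics/scene0.png

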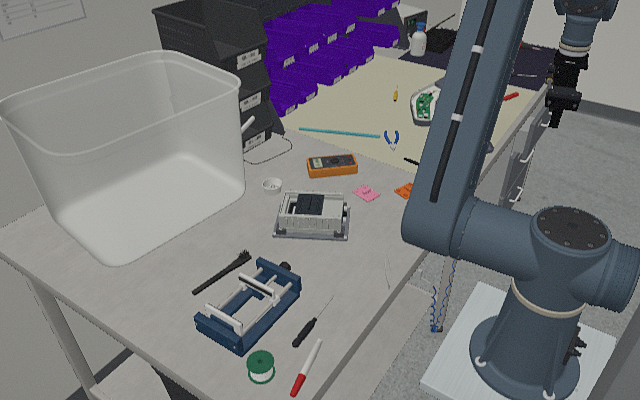

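View pics/wrist0.png

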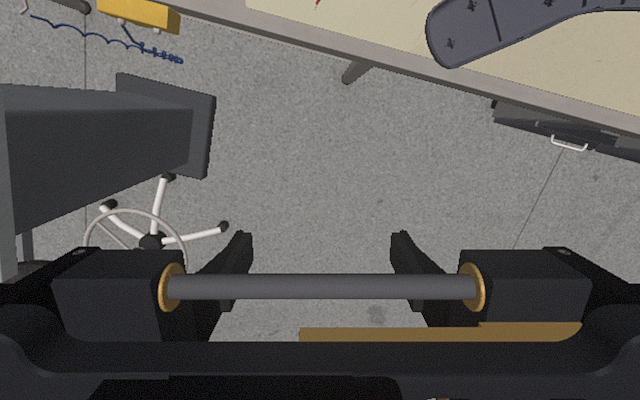

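```bash
cat > h.py <<'E'
from rig import robot,cams,nets
import cv2,numpy as np
from scipy.spatial.transform import Rotation as R
def pose():
    o=robot.get_obs(); T=np.eye(4);T[:3,:3]=R.from_quat(o["tool_rot"]).as_matrix();T[:3,3]=o["position"];return T
def c2w(p,T=None):
    if "world_to_cam" in p: return np.linalg.inv(p["world_to_cam"])
    return T@p["mount"]
def ray(p,M,uv,z):
    d=np.array([(uv[0]-p["cx"])/p["fx"],-(uv[1]-p["cy"])/p["fy"],-1.]); d=M[:3,:3]@d;o=M[:3,3]
    return o+d*(z-o[2])/d[2]
def proj(p,M,X):
    c=np.linalg.inv(M)@np.append(X,1); return np.array([p["cx"]-p["fx"]*c[0]/c[2],p["cy"]+p["fy"]*c[1]/c[2]])
def go(target,ang=None,T=None):
    """tool axes shift in mm to reach target xyz; heading of tool x"""
    T=pose() if T is None else T
    d=T[:3,:3].T@(np.array(target)-T[:3,3])*1000
    h=np.arctan2(T[1,0],T[0,0]); 
    return np.round(d,1),h,(None if ang is None else -(ang-h))
E
python3 - <<'E'
from h import *
p=cams.camera("top");M=c2w(p)
f=lambda c:np.array(c)/2.85+[200,100]
C=[ray(p,M,f(c),.008) for c in [(355,130),(218,200),(320,400),(462,325)]]
for c in C: print(c)
for i in range(4): print(np.linalg.norm(C[i]-C[i-1]))
c=np.mean(C,0);d=C[0]+C[1]-C[2]-C[3];print("ctr",c,"head",np.degrees(np.arctan2(d[1],d[0])))
h=np.arctan2(d[1],d[0]);ex=np.array([np.cos(h),np.sin(h)])
l=ray(p,M,f((333,245)),.066);print("rib",l,(l-c)[:2]@ex)
for u,z in [((347,178),.044),((270,212),.044)]:
  w=ray(p,M,f(u),z);print((w-c)[:2]@ex,(w-c)[:2]@[-ex[1],ex[0]])
r=nets.outline_of(p,"cover_grip")
for q in r[:2]:
    rc=cv2.minAreaRect(np.argwhere(q["region"])[:,::-1].astype(np.float32));b=cv2.boxPoints(rc)
    W=[ray(p,M,u,.006) for u in b];print(q["pixel"],np.mean(W,0),[np.linalg.norm(W[i]-W[i-1]) for i in range(2)],[np.degrees(np.arctan2(*(W[i]-W[i-1])[[1,0]])) for i in range(2)])
E
```

```text
[ 0.71094222 -0.13219963  0.008     ]
[ 0.6475225  -0.01794112  0.008     ]
[ 0.48163027 -0.1082113   0.008     ]
[ 0.54663759 -0.22497609  0.008     ]
0.18868885301354904
0.13067925604041417
0.18886221608855175
0.13364118969497843
ctr [ 0.59668314 -0.12083203  0.008     ] head 29.00206111962317
rib [ 0.60215458 -0.11592584  0.066     ] 0.007164057245534589
0.053884390147430815 -0.03574549548857688
0.057907622691661685 0.03264060030423345
[401.0, 218.4] [ 0.54034512 -0.30949628  0.006     ] [np.float64(0.04923701276288395), np.float64(0.0652775209053871)] [np.float64(76.57015662649418), np.float64(-14.488426085833275)]
[316.0, 193.7] [ 0.59691773 -0.11863588  0.006     ] [np.float64(0.19867734961364453), np.float64(0.14351098632697942)] [np.float64(28.753005812855502), np.float64(-60.82604578168281)]
```

```bash
cat >> h.py <<'E'
import json
def plan(target,ang,step=45,sp=.14,T=None):
    """rows to (xyz) & heading deg"""
    T=pose() if T is None else T
    p=T[:3,3].copy(); h=np.arctan2(T[1,0],T[0,0]); a=np.radians(ang)
    dh=(a-h+np.pi)%(2*np.pi)-np.pi
    D=np.array(target)-p
    n=int(max(np.ceil(np.linalg.norm(D)*1000/step),np.ceil(abs(dh)/sp),1))
    rows=[]
    for i in range(n):
        h0=h+dh*i/n; tgt=T[:3,3]+D*(i+1)/n; d=tgt-p
        ex=np.array([np.cos(h0),np.sin(h0),0]);ey=np.array([np.sin(h0),-np.cos(h0),0])
        v=np.round([d@ex*1000,d@ey*1000,-d[2]*1000],0 if n>1 else 1)
        p=p+(ex*v[0]+ey*v[1]-np.array([0,0,v[2]]))/1000
        rows.append(dict(x=v[0],y=v[1],z=v[2],spin=round(-dh/n,3)))
    for k in range(0,n,8): print(json.dumps(rows[k:k+8]))
E
python3 -c "
from h import *
plan([.58,-.16,.24],119)"
```

```text
[{"x": 37.0, "y": -24.0, "z": -1.0, "spin": -0.131}, {"x": 41.0, "y": -18.0, "z": -1.0, "spin": -0.131}, {"x": 42.0, "y": -13.0, "z": -2.0, "spin": -0.131}, {"x": 43.0, "y": -8.0, "z": -1.0, "spin": -0.131}, {"x": 45.0, "y": -1.0, "z": -1.0, "spin": -0.131}, {"x": 44.0, "y": 4.0, "z": -1.0, "spin": -0.131}, {"x": 43.0, "y": 10.0, "z": -2.0, "spin": -0.131}, {"x": 41.0, "y": 15.0, "z": -1.0, "spin": -0.131}]
[{"x": 39.0, "y": 21.0, "z": -1.0, "spin": -0.131}, {"x": 36.0, "y": 25.0, "z": -1.0, "spin": -0.131}, {"x": 33.0, "y": 31.0, "z": -2.0, "spin": -0.131}, {"x": 28.0, "y": 34.0, "z": -1.0, "spin": -0.131}, {"x": 24.0, "y": 37.0, "z": -1.0, "spin": -0.131}, {"x": 18.0, "y": 40.0, "z": -1.0, "spin": -0.131}]
```

play_rows --commands '[{"x": 37,"y": -24,"z": -1,"spin": -0.131},{"x": 41,"y": -18,"z": -1,"spin": -0.131},{"x": 42,"y": -13,"z": -2,"spin": -0.131},{"x": 43,"y": -8,"z": -1,"spin": -0.131},{"x": 45,"y": -1,"z": -1,"spin": -0.131},{"x": 44,"y": 4,"z": -1,"spin": -0.131},{"x": 43,"y": 10,"z": -2,"spin": -0.131},{"x": 41,"y": 15,"z": -1,"spin": -0.131}]'

```text
time: 1.35
position: [0.3965, -0.3469, 0.2323]
tool_rot: [0.79, 0.614, -0.002, 0.004]
ft_force: [0.8, -0.2, 0.3]
grip_width: 0.0871
```

play_rows --commands '[{"x": 39,"y": 21,"z": -1,"spin": -0.131},{"x": 36,"y": 25,"z": -1,"spin": -0.131},{"x": 33,"y": 31,"z": -2,"spin": -0.131},{"x": 28,"y": 34,"z": -1,"spin": -0.131},{"x": 24,"y": 37,"z": -1,"spin": -0.131},{"x": 18,"y": 40,"z": -1,"spin": -0.131}]'

```text
time: 1.95
position: [0.5788, -0.1386, 0.2399]
tool_rot: [0.48, 0.877, -0.004, 0.005]
ft_force: [0.2, -0.3, -0.6]
grip_width: 0.0872
```

```bash
python3 - <<'E'
from h import *
T=pose();p=cams.camera("wrist");M=c2w(p,T)
cv2.imwrite("pics/w1.png",p["img"][:,:,::-1]); np.savez("w1.npz",M=M)
print(T[:3,3],np.degrees(np.arctan2(T[1,0],T[0,0])),T[2,2])
for nm in ["logger","slide_lid","cover_grip","lid_rib"]:
  for q in nets.outline_of(p,nm)[:3]: print(nm,q["conf"],q["pixel"],q["region"].sum())
print(robot.get_obs()["time"])
E
```

```text
[ 0.57879671 -0.13863124  0.23989402] 122.6766340475254 -0.9999153529642787
logger 0.78 [338.3, 160.8] 14397
slide_lid 0.65 [346.4, 168.3] 4214
cover_grip 0.83 [234.6, 234.5] 616
cover_grip 0.66 [337.0, 160.4] 14281
cover_grip 0.58 [169.9, 244.5] 569
lid_rib 0.7 [349.5, 168.9] 4230
lid_rib 0.36 [339.6, 158.3] 14370
2.2
```

View pics/w1.png

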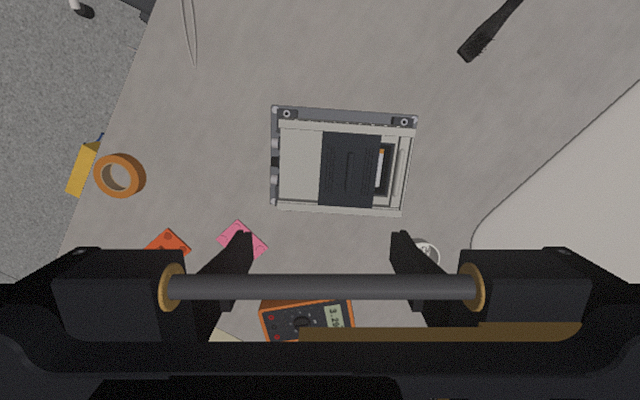

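```bash
python3 - <<'E'
import cv2
a=cv2.imread("pics/w1.png"); cv2.imwrite("pics/w1c.png",cv2.resize(a[95:225,260:430],None,fx=4.5,fy=4.5,interpolation=cv2.INTER_CUBIC))
E
```

```text
(no output)
```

View pics/w1c.png

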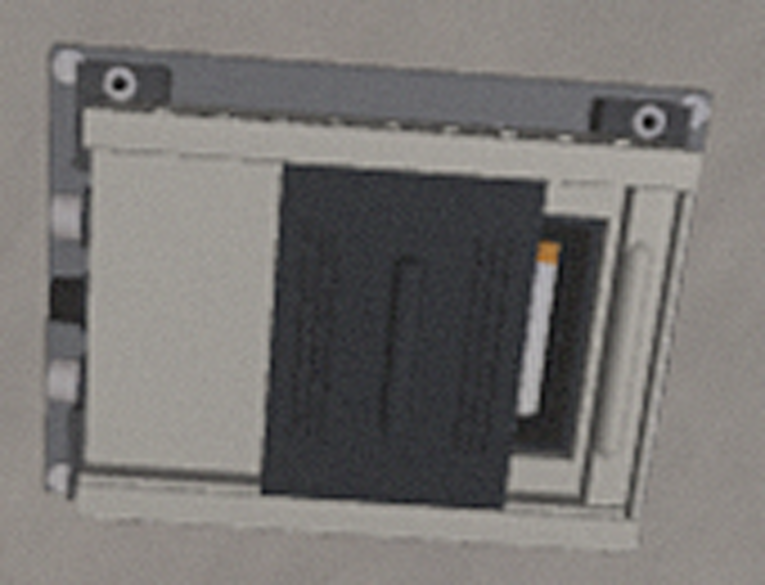

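```bash
python3 - <<'E'
from h import *
M=np.load("w1.npz")["M"];p=dict(cx=321.09915,cy=196.877,fx=284.264,fy=284.264)
f=lambda c:np.array(c)/4.5+[260,95]
W=lambda c,z:ray(p,M,f(c),z)
lid=[W(c,.060) for c in [(285,165),(545,182),(500,507),(262,493)]]
print("lid sides",[np.linalg.norm(lid[i]-lid[i-1]) for i in range(4)],"ctr",np.mean(lid,0))
d=lid[1]+lid[2]-lid[0]-lid[3];print("head",np.degrees(np.arctan2(d[1],d[0])))
L=[W(c,.0635) for c in [(85,108),(703,152),(637,550),(75,515)]]
print("lip",[np.linalg.norm(L[i]-L[i-1]) for i in range(4)],"ctr",np.mean(L,0));d=L[1]+L[2]-L[0]-L[3];h=np.arctan2(d[1],d[0]);print("head",np.degrees(h))
ex=np.array([np.cos(h),np.sin(h)]);ey=np.array([-ex[1],ex[0]])
c=np.mean(L,0)[:2]
loc=lambda w:np.round([(w[:2]-c)@ex*1000,(w[:2]-c)@ey*1000],1)
for n,u,z in [("ridge",(622,350),.055),("ridge t",(640,248),.055),("ridge b",(606,455),.055),("rib",(402,345),.072),("recR t",(607,218),.044),("recR b",(572,460),.044),("lidL",(273,330),.06),("lidR",(523,345),.06),("endstop",(655,350),.061)]:
  w=W(u,z);print(n,np.round(w,4),loc(w))
print([loc(x) for x in lid])
E
```

```text
lid sides [np.float64(0.09114043773724774), np.float64(0.06815335036947602), np.float64(0.0910249933688311), np.float64(0.06772092314754703)] ctr [ 0.60255486 -0.11490325  0.06      ]
head 29.072905005981582
lip [np.float64(0.11109422536769584), np.float64(0.15868500086568774), np.float64(0.11069076613469325), np.float64(0.15964333149949572)] ctr [ 0.596508  -0.1171662  0.0635   ]
head 28.8095227597324
ridge [ 0.6569 -0.0836  0.055 ] [69.1  0.3]
ridge t [ 0.6437 -0.0586  0.055 ] [69.6 28.6]
ridge b [ 0.6718 -0.1104  0.055 ] [ 69.2 -30.4]
rib [ 0.6013 -0.1128  0.072 ] [6.3 1.5]
recR t [ 0.6345 -0.0567  0.044 ] [62.4 34.6]
recR b [ 0.6688 -0.1185  0.044 ] [ 62.7 -36. ]
lidL [ 0.572  -0.1301  0.06  ] [-27.7   0.5]
lidR [ 0.6315 -0.0968  0.06  ] [40.5  1. ]
endstop [ 0.6623 -0.0784  0.061 ] [76.3  2.2]
[array([-27.5,  44.5]), array([40.6, 44.7]), array([ 40.1, -46.3]), array([-27.6, -46.7])]
```

```bash
python3 -c "
from h import *
plan([.6017,-.1145,.09],118.9)"
```

```text
[{"x": 2.0, "y": 9.0, "z": 37.0, "spin": 0.015}, {"x": 2.0, "y": 8.0, "z": 38.0, "spin": 0.015}, {"x": 3.0, "y": 9.0, "z": 37.0, "spin": 0.015}, {"x": 2.0, "y": 8.0, "z": 37.0, "spin": 0.015}]
```

play_rows --commands '[{"x": 2,"y": 9,"z": 37,"spin": 0.015},{"x": 2,"y": 8,"z": 38,"spin": 0.015},{"x": 3,"y": 9,"z": 37,"spin": 0.015},{"x": 2,"y": 8,"z": 37,"spin": 0.015},{"x": 0,"y": 0,"z": 0,"spin": 0}]' --grip 0.45

```text
time: 2.7
position: [0.6016, -0.1264, 0.0892]
tool_rot: [0.516, 0.857, -0.005, 0.008]
ft_force: [-0.6, 0.3, 0.1]
grip_width: 0.0551
```

```bash
python3 - <<'E'
from h import *
T=pose();p=cams.camera("wrist");M=c2w(p,T)
cv2.imwrite("pics/w2.png",p["img"][:,:,::-1]); np.savez("w2.npz",M=M)
print(T[:3,3],np.degrees(np.arctan2(T[1,0],T[0,0])),T[2,2],robot.get_obs()["time"])
plan([.6017,-.1145,.064],118.9)
E
```

```text
[ 0.60160948 -0.12644031  0.08916867] 117.86531307564803 -0.9998209035701339 2.75
[{"x": 12.1, "y": 4.9, "z": 27.8, "spin": -0.018}]
```

View pics/w2.png

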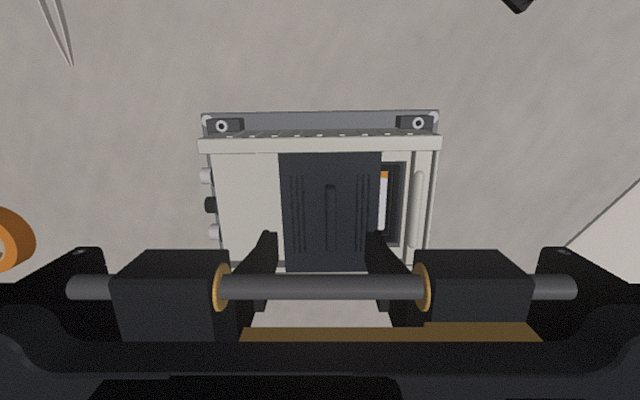

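play_rows --commands '[{"x": 6,"y": 2,"z": 5,"spin": -0.009},{"x": 6,"y": 3,"z": 5,"spin": -0.009},{"x": 0,"y": 0,"z": 0,"spin": 0}]'

```text
time: 3.05
position: [0.6033, -0.1176, 0.0862]
tool_rot: [0.509, 0.861, -0.004, 0.014]
ft_force: [0.5, -0.6, -0.6]
grip_width: 0.0398
```

```bash
python3 - <<'E'
from h import *
T=pose();p=cams.camera("wrist");M=c2w(p,T)
cv2.imwrite("pics/w3.png",p["img"][:,:,::-1]); cv2.imwrite("pics/w3c.png",cv2.resize(p["img"][90:290,190:450,::-1],None,fx=3,fy=3,interpolation=cv2.INTER_CUBIC)); np.savez("w3.npz",M=M)
print(T[:3,3],np.degrees(np.arctan2(T[1,0],T[0,0])),T[:3,2],robot.get_obs()["time"])
plan([.6017,-.1145,.064],118.9)
E
```

```text
[ 0.60334954 -0.11763068  0.08622805] 118.76147662663993 [ 0.0199028  -0.02197164 -0.99956047] 3.1
[{"x": 4.2, "y": -0.2, "z": 22.7, "spin": -0.002}]
```

View pics/w3c.png

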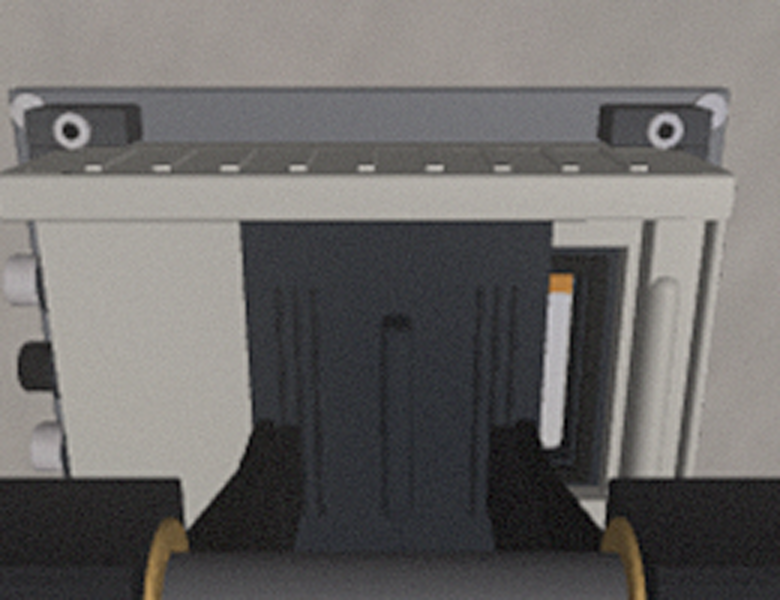

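play_rows --commands '[{"x": 0,"y": 0,"z": 0,"spin": 0},{"x": 0,"y": 0,"z": 0,"spin": 0}]'

```text
time: 3.3
position: [0.6049, -0.1184, 0.089]
tool_rot: [0.509, 0.861, -0.004, 0.017]
ft_force: [-0.0, 0.1, 0.2]
grip_width: 0.0394
```

```bash
cat > st.py <<'E'
from h import *
T=pose();o=robot.get_obs()
print(T[:3,3],np.degrees(np.arctan2(T[1,0],T[0,0])),"tz",np.round(T[:3,:3][:2,2],4),"t",o["time"],"F",np.round(o["ft_force"],1),"g",o["grip_width"],"qd",np.round(o["joint_velocities"],3),"q",np.round(o["q"],3))
E
python3 st.py
```

```text
[ 0.60492584 -0.11839881  0.08895983] 118.78342744325717 tz [ 0.0246 -0.0242] t 3.3 F [-0.   0.1  0.2] g 0.039420282072436634 qd [ 0.    -0.012 -0.005  0.001  0.001 -0.001] q [-0.367  0.678  1.585 -0.018  0.847 -0.858]
```

play_rows --commands '[{"x": 0,"y": 0,"z": 0,"spin": 0}]'

```text
time: 3.4
position: [0.6053, -0.1185, 0.0896]
tool_rot: [0.509, 0.861, -0.004, 0.017]
ft_force: [0.1, 0.4, 0.5]
grip_width: 0.0391
```

```bash
python3 st.py; python3 -c "
from h import *
cams.camera('wrist')"; python3 st.py;  python3 -c "
from h import *
cams.camera('wrist')"; python3 st.py
```

```text
[ 0.60531574 -0.11852403  0.08960743] 118.79032384849782 tz [ 0.0258 -0.0247] t 3.4 F [0.1 0.4 0.5] g 0.03907262509011888 qd [ 0.001 -0.009 -0.005  0.001  0.002 -0.004] q [-0.367  0.677  1.585 -0.018  0.847 -0.858]
[ 0.60534941 -0.11856204  0.0896096 ] 118.78433635840652 tz [ 0.0259 -0.0247] t 3.45 F [ 0.4 -0.  -0.1] g 0.03888076090127053 qd [ 0.001  0.005  0.001  0.001 -0.002  0.   ] q [-0.367  0.677  1.585 -0.018  0.847 -0.858]
[ 0.60522529 -0.11853272  0.08937157] 118.7799438915257 tz [ 0.0255 -0.0245] t 3.5 F [0.5 0.5 0.7] g 0.039334575636274974 qd [-0.001  0.006  0.004  0.001  0.001 -0.001] q [-0.367  0.677  1.585 -0.018  0.847 -0.858]
```

play_rows --commands '[{"x": 0,"y": 0,"z": 0,"spin": 0}]'

```text
time: 3.6
position: [0.6052, -0.1185, 0.0894]
tool_rot: [0.509, 0.861, -0.004, 0.017]
ft_force: [-0.2, -0.2, -0.1]
grip_width: 0.0391
```

```bash
python3 st.py
```

```text
[ 0.60521778 -0.11851903  0.08942777] 118.7835742050181 tz [ 0.0255 -0.0246] t 3.6 F [-0.2 -0.2 -0.1] g 0.03911727710196664 qd [ 0.001 -0.004 -0.003 -0.001  0.001 -0.003] q [-0.367  0.677  1.585 -0.018  0.847 -0.858]
```

```bash
python3 -c "
from h import *
plan([.6019,-.1142,.064],118.9)"
```

```text
[{"x": 5.4, "y": -0.8, "z": 25.4, "spin": -0.002}]
```

play_rows --commands '[{"x": 1,"y": 0,"z": 4,"spin": 0},{"x": 2,"y": -1,"z": 7,"spin": 0},{"x": 1,"y": 0,"z": 7,"spin": 0},{"x": 1,"y": 0,"z": 5,"spin": 0},{"x": 0,"y": 0,"z": 2,"spin": 0},{"x": 0,"y": 0,"z": 0,"spin": 0}]'

```text
time: 4.2
position: [0.6017, -0.1147, 0.0608]
tool_rot: [0.509, 0.861, -0.004, 0.016]
ft_force: [0.0, -0.8, 2.2]
grip_width: 0.0394
```

```bash
python3 st.py
```

```text
[ 0.60166871 -0.11472584  0.06081926] 118.79233287946158 tz [ 0.0234 -0.0239] t 4.2 F [ 0.  -0.8  2.2] g 0.039413648538589835 qd [-0.     0.002 -0.    -0.002  0.002  0.   ] q [-0.364  0.717  1.608 -0.02   0.787 -0.852]
```

play_rows --commands '[{"x": 0,"y": 0,"z": -2,"spin": 0},{"x": 0,"y": 0,"z": 0,"spin": 0},{"x": 0,"y": 0,"z": 0,"spin": 0},{"x": 0,"y": 0,"z": 0,"spin": 0},{"x": 0,"y": 0,"z": 0,"spin": 0}]' --grip 0 --newtons 15

```text
time: 4.7
position: [0.6022, -0.1149, 0.0636]
tool_rot: [0.509, 0.861, -0.004, 0.017]
ft_force: [1.5, 0.7, -0.6]
grip_width: 0.0068
```

```bash
python3 st.py
```

```text
[ 0.60220783 -0.11486706  0.06357838] 118.78136110443268 tz [ 0.0248 -0.0243] t 4.7 F [ 1.5  0.7 -0.6] g 0.006764511455523975 qd [ 0.003 -0.001 -0.005  0.007 -0.003 -0.   ] q [-0.364  0.713  1.606 -0.02   0.791 -0.853]
```

play_rows --commands '[{"x": 0,"y": -5,"z": 0,"spin": 0},{"x": 0,"y": -8,"z": 0,"spin": 0},{"x": 0,"y": -8,"z": 0,"spin": 0},{"x": 0,"y": -8,"z": 0,"spin": 0},{"x": 0,"y": -5,"z": 0,"spin": 0},{"x": 0,"y": -3,"z": 0,"spin": 0},{"x": 0,"y": 0,"z": 0,"spin": 0}]'

```text
time: 5.4
position: [0.5677, -0.1338, 0.0636]
tool_rot: [0.51, 0.86, -0.003, 0.018]
ft_force: [1.2, 0.8, -0.3]
grip_width: 0.0069
```

```bash
python3 st.py
```

```text
[ 0.567675   -0.13379134  0.06359643] 118.6969902507175 tz [ 0.0275 -0.0235] t 5.4 F [ 1.2  0.8 -0.3] g 0.006939893111020033 qd [-0.002 -0.001  0.001  0.004 -0.001  0.   ] q [-0.417  0.685  1.687 -0.015  0.735 -0.907]
```

play_rows --commands '[{"x": 0,"y": -2,"z": 0,"spin": 0},{"x": 0,"y": -2,"z": 0,"spin": 0},{"x": 0,"y": -3,"z": 0,"spin": 0}]'

```text
time: 5.7
position: [0.5667, -0.1345, 0.0636]
tool_rot: [0.512, 0.859, 0.002, 0.022]
ft_force: [9.1, 9.4, -4.0]
grip_width: 0.0066
```

```bash
python3 st.py
```

```text
[ 0.56673164 -0.13446016  0.06360428] 118.39643598614694 tz [ 0.0394 -0.0193] t 5.7 F [ 9.1  9.4 -4. ] g 0.006578386790162625 qd [-0.023 -0.015  0.042  0.065 -0.075 -0.048] q [-0.424  0.682  1.698 -0.002  0.719 -0.919]
```

play_rows --commands '[{"x": 0,"y": 0,"z": 0,"spin": 0},{"x": 0,"y": 0,"z": 0,"spin": 0},{"x": 0,"y": 0,"z": -10,"spin": 0},{"x": 0,"y": 0,"z": -30,"spin": 0},{"x": 0,"y": 0,"z": -45,"spin": 0},{"x": 0,"y": 0,"z": -30,"spin": 0},{"x": 0,"y": 0,"z": 0,"spin": 0}]' --grip 0.4

```text
time: 6.4
position: [0.5597, -0.1331, 0.1831]
tool_rot: [0.511, 0.859, -0.0, 0.019]
ft_force: [0.4, -1.2, -0.3]
grip_width: 0.0346
```

```bash
python3 st.py;  python3 - <<'E'
from h import *
T=pose();p=cams.camera("wrist");M=c2w(p,T)
cv2.imwrite("pics/w4.png",p["img"][:,:,::-1]); np.savez("w4.npz",M=M)
p=cams.camera("top");M=c2w(p);cv2.imwrite("pics/top4.png",p["img"][:,:,::-1])
for q in nets.outline_of(p,"cover_grip")[:3]:
    rc=cv2.minAreaRect(np.argwhere(q["region"])[:,::-1].astype(np.float32));b=cv2.boxPoints(rc)
    W=[ray(p,M,u,.006) for u in b];print(q["pixel"],q["conf"],np.mean(W,0),[np.linalg.norm(W[i]-W[i-1]) for i in range(2)],[np.degrees(np.arctan2(*(W[i]-W[i-1])[[1,0]])) for i in range(2)])
E
```

```text
[ 0.55974925 -0.13306788  0.18310551] 118.51064589448832 tz [ 0.032 -0.02 ] t 6.4 F [ 0.4 -1.2 -0.3] g 0.03458296839008263 qd [-0.006  0.014  0.031 -0.006 -0.006  0.001] q [-0.425  0.496  1.627 -0.006  0.98  -0.919]
[400.4, 218.3] 0.95 [ 0.53945021 -0.30855765  0.006     ] [np.float64(0.05149299160883434), np.float64(0.0686364778209036)] [np.float64(75.36160508100217), np.float64(-15.661866159673242)]
[429.4, 258.6] 0.8 [ 0.44456236 -0.38657323  0.006     ] [np.float64(0.06552028103572217), np.float64(0.048765824997857234)] [np.float64(72.09637605795255), np.float64(-19.646030295080404)]
```

View pics/w4.png

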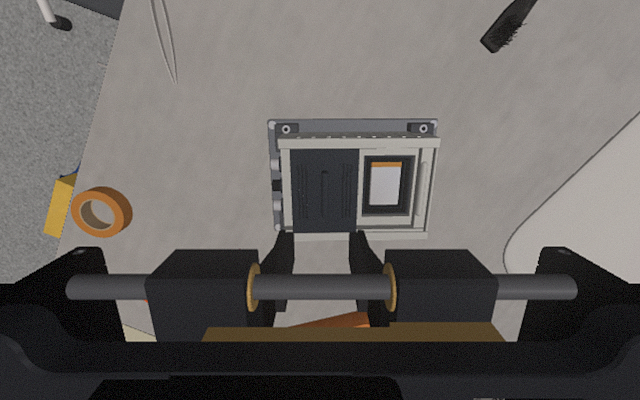

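```bash
python3 - <<'E'
from h import *
a=cv2.imread("pics/w4.png"); cv2.imwrite("pics/w4c.png",cv2.resize(a[110:250,260:450],None,fx=4.2,fy=4.2,interpolation=cv2.INTER_CUBIC))
plan([.4446,-.3866,.13],160.4,step=40)
E
```

```text
[{"x": -21.0, "y": -28.0, "z": 6.0, "spin": -0.091}, {"x": -19.0, "y": -29.0, "z": 6.0, "spin": -0.091}, {"x": -16.0, "y": -31.0, "z": 6.0, "spin": -0.091}, {"x": -13.0, "y": -32.0, "z": 6.0, "spin": -0.091}, {"x": -10.0, "y": -34.0, "z": 6.0, "spin": -0.091}, {"x": -7.0, "y": -34.0, "z": 6.0, "spin": -0.091}, {"x": -4.0, "y": -34.0, "z": 6.0, "spin": -0.091}, {"x": -1.0, "y": -35.0, "z": 6.0, "spin": -0.091}]
```

View pics/w4c.png

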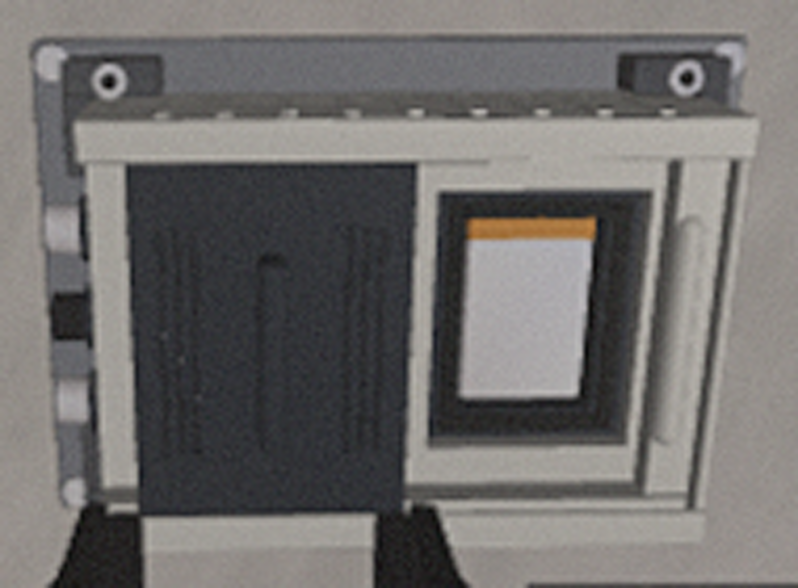

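```bash
python3 - <<'E'
from h import *
M=np.load("w4.npz")["M"];p=dict(cx=321.09915,cy=196.877,fx=284.264,fy=284.264)
W=lambda c,z:ray(p,M,np.array(c)/4.2+[260,110],z)
L=[W(c,.044) for c in [(440,192),(652,192),(627,443),(427,445)]]
d=L[1]+L[2]-L[0]-L[3];print(np.mean(L,0),[np.linalg.norm(L[i]-L[i-1]) for i in range(4)],np.degrees(np.arctan2(d[1],d[0])))
L=[W(c,.0635) for c in [(77,122),(757,118),(705,540),(75,520)]]
r=W((270,352),.072);print("rib",r)
print("ridge",W((680,330),.055))
e=np.array([np.cos(np.radians(28.8)),np.sin(np.radians(28.8))])
print("seat from ridge",W((680,330),.055)[:2]-.034*e,"seat from rib",r[:2]+.07*e)
E
```

```text
[ 0.62809221 -0.10029259  0.044     ] [np.float64(0.06949900221916663), np.float64(0.053898481413711924), np.float64(0.06915701117220688), np.float64(0.05472281984348955)] 28.513920716894432
rib [ 0.56493314 -0.13242976  0.072     ]
ridge [ 0.65726627 -0.08290684  0.055     ]
seat from ridge [ 0.62747184 -0.09928647] seat from rib [ 0.62627461 -0.098707  ]
```

play_rows --commands '[{"x": -15,"y": -18,"z": 0,"spin": -0.09},{"x": -21,"y": -30,"z": 4,"spin": -0.09},{"x": -18,"y": -33,"z": 6,"spin": -0.09},{"x": -15,"y": -35,"z": 6,"spin": -0.09},{"x": -10,"y": -36,"z": 6,"spin": -0.09},{"x": -7,"y": -34,"z": 6,"spin": -0.09},{"x": -4,"y": -30,"z": 6,"spin": -0.09},{"x": -1,"y": -20,"z": 3,"spin": -0.05}]'

```text
time: 7.35
position: [0.4488, -0.3707, 0.1259]
tool_rot: [0.178, 0.984, 0.002, -0.0]
ft_force: [-0.5, 0.2, 0.4]
grip_width: 0.0348
```

play_rows --commands '[{"x": 0,"y": -8,"z": 3,"spin": 0},{"x": 0,"y": 0,"z": 0,"spin": 0}]'

```text
time: 7.55
position: [0.4428, -0.3793, 0.1187]
tool_rot: [0.181, 0.983, 0.004, -0.003]
ft_force: [-0.0, 0.5, 0.0]
grip_width: 0.0351
```

```bash
python3 st.py;  python3 - <<'E'
from h import *
T=pose();p=cams.camera("wrist");M=c2w(p,T)
cv2.imwrite("pics/w5.png",p["img"][:,:,::-1]); np.savez("w5.npz",M=M)
for q in nets.outline_of(p,"cover_grip")[:3]:
    rc=cv2.minAreaRect(np.argwhere(q["region"])[:,::-1].astype(np.float32));b=cv2.boxPoints(rc)
    W=[ray(p,M,u,.006) for u in b];print(q["pixel"],q["conf"],np.mean(W,0),[np.linalg.norm(W[i]-W[i-1]) for i in range(2)],[np.degrees(np.arctan2(*(W[i]-W[i-1])[[1,0]])) for i in range(2)])
E
```

```text
[ 0.44284303 -0.37930864  0.11866483] 159.14604079298985 tz [-0.0044  0.0093] t 7.55 F [-0.   0.5  0. ] g 0.03509416868110155 qd [-0.     0.015  0.014  0.006  0.005  0.002] q [-0.901  0.612  1.624  0.003  0.916 -2.11 ]
[413.3, 236.6] 0.89 [ 0.51970196 -0.30196628  0.006     ] [np.float64(0.03183051990283764), np.float64(0.04973992494010913)] [np.float64(165.35337983593857), np.float64(71.43771547243632)]
[315.4, 201.3] 0.6 [ 0.44328147 -0.38414305  0.006     ] [np.float64(0.049980990956159384), np.float64(0.0645911550815631)] [np.float64(159.44047655491514), np.float64(71.83316311925498)]
```

View pics/w5.png

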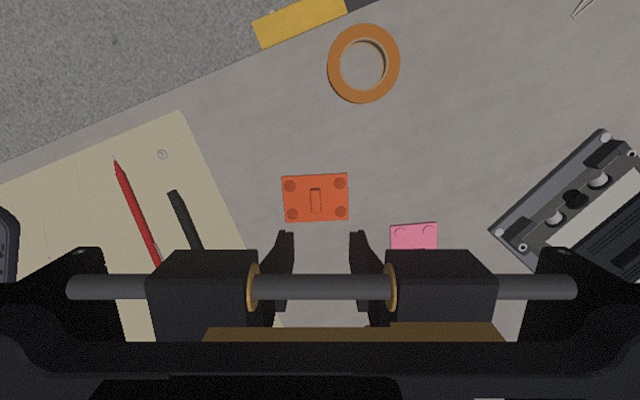

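```bash
python3 - <<'E'
from h import *
print(go([.4435,-.3842,.009],np.radians(160.5)))
E
```

```text
(array([ -2.8,  -6.5, 110.4]), np.float64(2.7796447474731067), np.float64(-0.021608701977791966))
```

play_rows --commands '[{"x": -1,"y": -2,"z": 10,"spin": -0.01},{"x": -1,"y": -2,"z": 20,"spin": -0.01},{"x": -1,"y": -2,"z": 20,"spin": 0},{"x": 0,"y": 0,"z": 15,"spin": 0},{"x": 0,"y": 0,"z": 10,"spin": 0},{"x": 0,"y": 0,"z": 5,"spin": 0},{"x": 0,"y": 0,"z": 0,"spin": 0}]' --grip 0.28

```text
time: 8.35
position: [0.4482, -0.3772, 0.0358]
tool_rot: [0.165, 0.986, 0.004, -0.002]
ft_force: [-0.7, 0.4, 0.3]
grip_width: 0.0244
```

```bash
python3 st.py;  python3 - <<'E'
from h import *
T=pose();p=cams.camera("wrist")
cv2.imwrite("pics/w6.png",p["img"][:,:,::-1])
print(go([.4435,-.3842,.009],np.radians(160.5)))
E
```

```text
[ 0.44817804 -0.37717797  0.03583942] 161.0405918259865 tz [-0.0029  0.0094] t 8.35 F [-0.7  0.4  0.3] g 0.024420033962530483 qd [ 0.009 -0.003 -0.     0.002 -0.    -0.   ] q [-0.892  0.743  1.658  0.005  0.75  -2.136]
(array([ 2.2, -8.2, 27.2]), np.float64(2.8105501400658097), np.float64(0.009296690614911007))
```

View pics/w6.png

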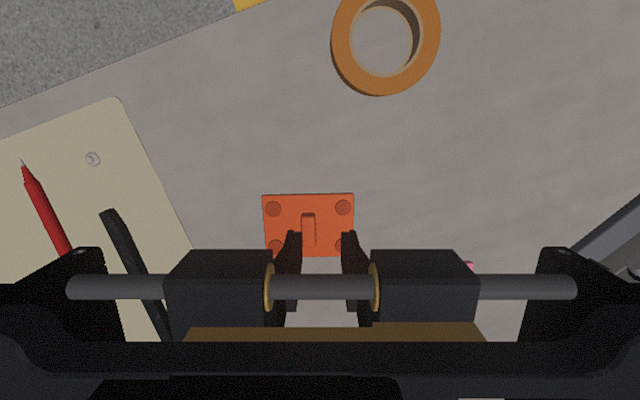

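play_rows --commands '[{"x": 1,"y": -3,"z": 3,"spin": 0.004},{"x": 1,"y": -4,"z": 5,"spin": 0.004},{"x": 0,"y": -1,"z": 5,"spin": 0},{"x": 0,"y": 0,"z": 2,"spin": 0},{"x": 0,"y": 0,"z": 0,"spin": 0}]'

```text
time: 8.9
position: [0.4444, -0.3864, 0.0222]
tool_rot: [0.169, 0.986, 0.002, -0.0]
ft_force: [-0.5, -0.4, 0.5]
grip_width: 0.0247
```

```bash
python3 st.py;  python3 - <<'E'
from h import *
T=pose();p=cams.camera("wrist")
cv2.imwrite("pics/w7.png",cv2.resize(p["img"][170:290,220:420,::-1],None,fx=4,fy=4))
print(go([.4435,-.3842,.009],np.radians(160.5)))
E
```

```text
[ 0.4444409  -0.38644057  0.02221617] 160.51915845344197 tz [0.0006 0.0049] t 8.9 F [-0.5 -0.4  0.5] g 0.02469110910649631 qd [-0.004  0.001 -0.001 -0.    -0.002 -0.   ] q [-0.907  0.766  1.658  0.005  0.721 -2.142]
(array([ 1.7,  1.7, 13.4]), np.float64(2.8017295299689966), np.float64(0.00047608051809788776))
```

View pics/w7.png

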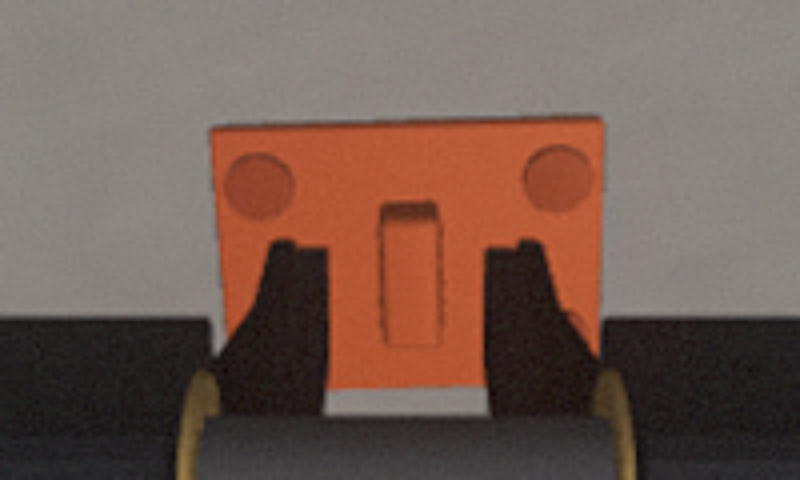

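play_rows --commands '[{"x": 1,"y": 0,"z": 3,"spin": 0},{"x": 1,"y": 0,"z": 4,"spin": 0},{"x": 0,"y": 0,"z": 3,"spin": 0},{"x": 0,"y": 0,"z": 1,"spin": 0},{"x": 0,"y": 0,"z": 0,"spin": 0}]'

```text
time: 9.45
position: [0.4425, -0.3855, 0.0105]
tool_rot: [0.169, 0.986, 0.002, -0.0]
ft_force: [0.7, -0.1, -0.3]
grip_width: 0.0243
```

```bash
python3 st.py
```

```text
[ 0.44248389 -0.38554237  0.01048646] 160.52678348058575 tz [0.0007 0.0048] t 9.45 F [ 0.7 -0.1 -0.3] g 0.024266592642265907 qd [ 0.001  0.005 -0.002 -0.    -0.    -0.002] q [-0.909  0.784  1.666  0.005  0.695 -2.144]
```

play_rows --commands '[{"x": 0,"y": 0,"z": 2,"spin": 0},{"x": 0,"y": 0,"z": 0,"spin": 0},{"x": 0,"y": 0,"z": 0,"spin": 0},{"x": 0,"y": 0,"z": 0,"spin": 0},{"x": 0,"y": 0,"z": 0,"spin": 0}]' --grip 0 --newtons 20

```text
time: 9.95
position: [0.4427, -0.3855, 0.0084]
tool_rot: [0.169, 0.986, 0.002, 0.0]
ft_force: [-0.0, 0.6, -1.2]
grip_width: 0.0101
```

```bash
python3 st.py
```

```text
[ 0.44266219 -0.38552373  0.00839259] 160.54128993990125 tz [0.0009 0.0046] t 9.95 F [-0.   0.6 -1.2] g 0.010052772329594459 qd [ 0.002  0.     0.    -0.001 -0.001  0.   ] q [-0.909  0.788  1.666  0.006  0.691 -2.144]
```

play_rows --commands '[{"x": 0,"y": 0,"z": -6,"spin": 0},{"x": 0,"y": 0,"z": -20,"spin": 0},{"x": 0,"y": 0,"z": -35,"spin": 0},{"x": 0,"y": 0,"z": -30,"spin": 0},{"x": 0,"y": 0,"z": -10,"spin": 0},{"x": 0,"y": 0,"z": 0,"spin": 0}]'

```text
time: 10.55
position: [0.4419, -0.3853, 0.1128]
tool_rot: [0.169, 0.986, 0.003, -0.001]
ft_force: [-0.1, 0.1, -1.3]
grip_width: 0.0097
```

```bash
python3 st.py; python3 -c "
from h import *
plan([.6275,-.1000,.13],208.7,step=32)"
```

```text
[ 0.44190528 -0.38526611  0.11280653] 160.53435132639464 tz [-0.001  0.007] t 10.55 F [-0.1  0.1 -1.3] g 0.009747763992030601 qd [ 0.    -0.007  0.003 -0.    -0.002 -0.001] q [-0.909  0.622  1.623  0.004  0.902 -2.143]
[{"x": -7.0, "y": 30.0, "z": -2.0, "spin": -0.076}, {"x": -10.0, "y": 29.0, "z": -1.0, "spin": -0.076}, {"x": -12.0, "y": 29.0, "z": -2.0, "spin": -0.076}, {"x": -14.0, "y": 28.0, "z": -1.0, "spin": -0.076}, {"x": -15.0, "y": 26.0, "z": -2.0, "spin": -0.076}, {"x": -18.0, "y": 25.0, "z": -1.0, "spin": -0.076}, {"x": -20.0, "y": 24.0, "z": -2.0, "spin": -0.076}, {"x": -22.0, "y": 22.0, "z": -2.0, "spin": -0.076}]
[{"x": -23.0, "y": 21.0, "z": -1.0, "spin": -0.076}, {"x": -25.0, "y": 18.0, "z": -2.0, "spin": -0.076}, {"x": -26.0, "y": 17.0, "z": -1.0, "spin": -0.076}]
```

Lifted with the rib still held (9.7 mm). Travelling to the bay.

play_rows --commands '[{"x": -4,"y": 18,"z": -2,"spin": -0.06},{"x": -10,"y": 29,"z": -2,"spin": -0.08},{"x": -12,"y": 29,"z": -2,"spin": -0.08},{"x": -14,"y": 28,"z": -2,"spin": -0.08},{"x": -15,"y": 26,"z": -2,"spin": -0.08},{"x": -18,"y": 25,"z": -2,"spin": -0.08},{"x": -20,"y": 24,"z": -2,"spin": -0.08},{"x": -22,"y": 22,"z": -2,"spin": -0.08}]'

```text
time: 11.35
position: [0.5671, -0.1826, 0.1192]
tool_rot: [-0.147, 0.989, 0.009, -0.006]
ft_force: [-0.1, 0.4, -0.5]
grip_width: 0.0098
```

play_rows --commands '[{"x": -20,"y": 18,"z": -1,"spin": -0.07},{"x": -14,"y": 10,"z": 0,"spin": -0.05},{"x": -6,"y": 5,"z": 0,"spin": -0.03},{"x": 0,"y": 0,"z": 0,"spin": 0}]'

```text
time: 11.75
position: [0.5931, -0.1308, 0.1141]
tool_rot: [-0.227, 0.974, 0.013, -0.009]
ft_force: [-0.6, -0.7, 0.4]
grip_width: 0.0098
```

```bash
python3 st.py; python3 -c "
from h import *
plan([.6275,-.1000,.11],208.7,step=12)"
```

```text
[ 0.59310272 -0.1307702   0.11414577] -153.72092996882213 tz [-0.0236  0.0203] t 11.75 F [-0.6 -0.7  0.4] g 0.009752079021933445 qd [-0.004  0.02   0.011 -0.011 -0.008  0.007] q [-0.406  0.65   1.549  0.011  0.972 -2.441]
[{"x": -11.0, "y": 3.0, "z": 1.0, "spin": -0.011}, {"x": -11.0, "y": 3.0, "z": 1.0, "spin": -0.011}, {"x": -11.0, "y": 3.0, "z": 1.0, "spin": -0.011}, {"x": -12.0, "y": 3.0, "z": 1.0, "spin": -0.011}]
```

play_rows --commands '[{"x": -9,"y": 2,"z": 0,"spin": -0.01},{"x": -11,"y": 3,"z": 1,"spin": -0.012},{"x": -10,"y": 3,"z": 1,"spin": -0.012},{"x": -6,"y": 2,"z": 1,"spin": -0.01},{"x": -3,"y": 1,"z": 0,"spin": 0},{"x": 0,"y": 0,"z": 0,"spin": 0}]'

```text
time: 12.35
position: [0.6237, -0.1036, 0.109]
tool_rot: [-0.248, 0.969, 0.013, -0.01]
ft_force: [-0.1, -0.3, -0.8]
grip_width: 0.0093
```

```bash
python3 st.py; python3 -c "
from h import *
T=pose();p=cams.camera('wrist');M=c2w(p,T);np.savez('w8.npz',M=M)
cv2.imwrite('pics/w8.png',p['img'][:,:,::-1])
print(go([.6275,-.1,.075],np.radians(208.7)))"
```

```text
[ 0.62370479 -0.10361838  0.10904995] -151.29108834203626 tz [-0.0259  0.0206] t 12.35 F [-0.1 -0.3 -0.8] g 0.009295204500566203 qd [-0.     0.002 -0.002 -0.005  0.005 -0.   ] q [-0.346  0.685  1.484  0.013  1.003 -2.425]
(array([-5.8,  0.3, 34. ]), np.float64(-2.6406565356431266), np.float64(-6.283158684555293))
```

View pics/w8.png

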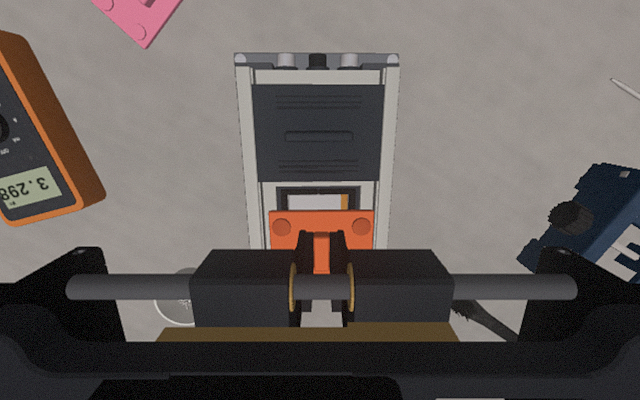

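```bash
python3 - <<'E'
import cv2
a=cv2.imread("pics/w8.png"); cv2.imwrite("pics/w8c.png",cv2.resize(a[160:280,230:410],None,fx=4.4,fy=4.4,interpolation=cv2.INTER_CUBIC))
E
```

```text
(no output)
```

View pics/w8c.png

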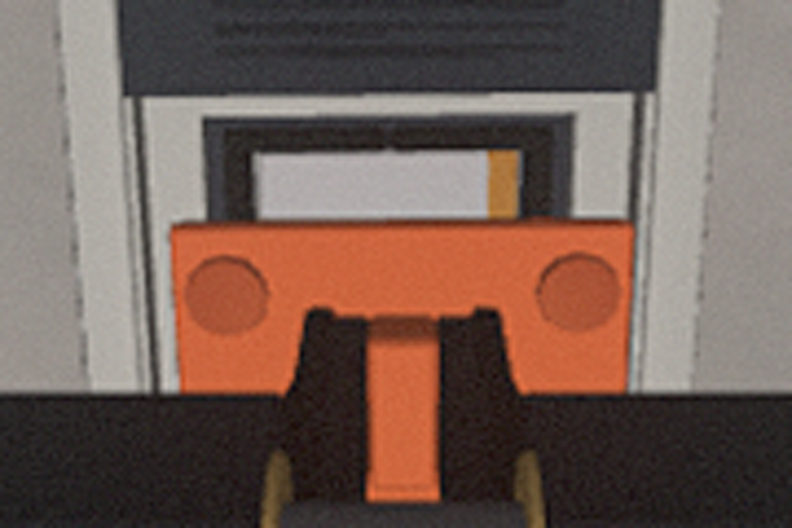

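```bash
python3 - <<'E'
from h import *
M=np.load("w8.npz")["M"];p=dict(cx=321.09915,cy=196.877,fx=284.264,fy=284.264)
f=lambda c:np.array(c)/4.4+[230,160]
T=pose(); Mt=np.linalg.inv(T)@M
for c in [(172,228),(635,226)]: print("cover front corners tool",np.round(ray(p,Mt,f(c),.0024)*1000,1))
h=np.radians(28.7);e=np.array([np.cos(h),np.sin(h)]);n=np.array([-e[1],e[0]])
for c in [(204,118),(572,115)]:
    w=ray(p,M,f(c),.044); print("recess corner",w, "seat est", w[:2]+.0275*e + n*.0355*(1 if c[0]>400 else -1))
E
```

```text
cover front corners tool [ 22.3 -30.6   2.4]
cover front corners tool [22.6 34.2  2.4]
recess corner [ 0.62048515 -0.14354836  0.044     ] seat est [ 0.6616546 -0.1614809]
recess corner [ 0.58721057 -0.08277968  0.044     ] seat est [ 0.59428416 -0.03843484]
```

play_rows --commands '[{"x": -1,"y": -0.5,"z": 8,"spin": 0},{"x": -1,"y": -0.5,"z": 12,"spin": 0},{"x": -1,"y": -0.5,"z": 12,"spin": 0},{"x": 0,"y": 0,"z": 8,"spin": 0},{"x": 0,"y": 0,"z": 4,"spin": 0},{"x": 0,"y": 0,"z": 0,"spin": 0}]'

```text
time: 13.0
position: [0.6241, -0.1033, 0.0599]
tool_rot: [-0.247, 0.969, 0.014, -0.012]
ft_force: [0.2, -0.3, -0.5]
grip_width: 0.0096
```

```bash
python3 st.py; cat > en.py <<'E'
from h import *
h=np.radians(28.7);e=np.array([np.cos(h),np.sin(h)]);n=np.array([-e[1],e[0]])
T=pose();print("e,n,z",np.round([T[:2,3]@e*1000,T[:2,3]@n*1000,T[2,3]*1000],1),"tilt e,n",np.round([T[:2,2]@e,T[:2,2]@n],3),"F",np.round(robot.get_obs()["ft_force"],1))
E
python3 en.py; python3 -c "
from h import *
T=pose();p=cams.camera('wrist');M=c2w(p,T);np.savez('w9.npz',M=M)
cv2.imwrite('pics/w9.png',p['img'][:,:,::-1])
cv2.imwrite('pics/w9c.png',cv2.resize(p['img'][130:280,220:420,::-1],None,fx=4,fy=4,interpolation=cv2.INTER_CUBIC))"
```

```text
[ 0.62412431 -0.10327806  0.05988593] -151.3797762716956 tz [-0.0292  0.0214] t 13.0 F [ 0.2 -0.3 -0.5] g 0.009594052611151673 qd [-0.001  0.007  0.    -0.002 -0.003 -0.   ] q [-0.345  0.755  1.505  0.013  0.916 -2.423]
e,n,z [ 497.9 -390.3   59.9] tilt e,n [-0.015  0.033] F [ 0.2 -0.3 -0.5]
```

View pics/w9c.png

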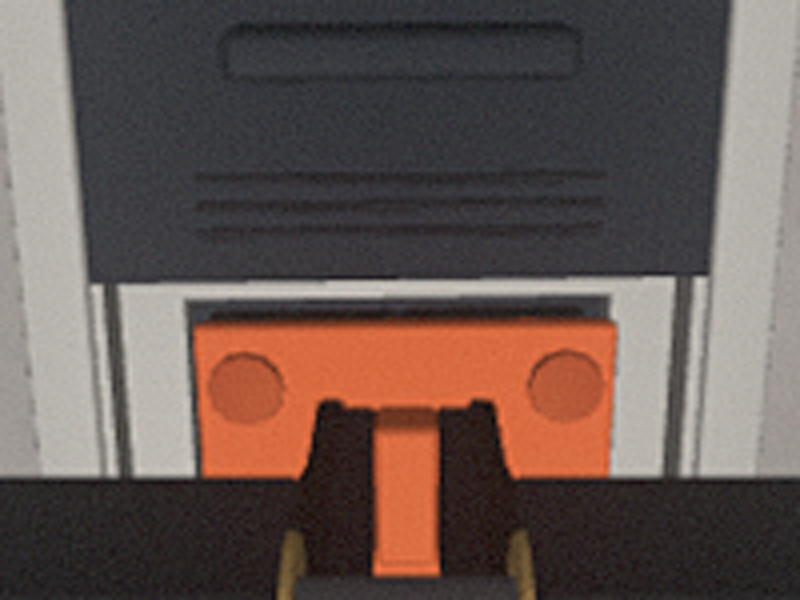

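```bash
python3 - <<'E'
from h import *
M=np.load("w9.npz")["M"];p=dict(cx=321.09915,cy=196.877,fx=284.264,fy=284.264)
f=lambda c:np.array(c)/4+[220,130]
T=pose(); Mt=np.linalg.inv(T)@M
h=np.radians(28.7);e=np.array([np.cos(h),np.sin(h)]);n=np.array([-e[1],e[0]])
for c in [(194,325),(617,322)]:
    t=ray(p,Mt,f(c),.0024); w=(T@np.append(t,1))[:3]; print("cover front",t*1000,"e,n",w[:2]@e*1000,w[:2]@n*1000,w[2])
for c in [(186,298),(612,296)]:
    w=ray(p,M,f(c),.044); print("recess",w[:2]@e*1000,w[:2]@n*1000)
E
```

```text
cover front [ 23.15759857 -30.80400681   2.4       ] e,n 474.6392284011425 -421.08049320823164 0.05713771907451453
cover front [23.6410395  34.13074248  2.4       ] e,n 474.2767448426293 -356.17958733383864 0.059258191346276565
recess 474.6047373916261 -424.26928606027013
recess 475.15780912394115 -353.7186126740686
```

play_rows --commands '[{"x": -1.5,"y": -0.5,"z": 1,"spin": 0},{"x": -1.5,"y": -0.5,"z": 1,"spin": 0},{"x": 0,"y": 0,"z": 0,"spin": 0}]'

```text
time: 13.35
position: [0.6284, -0.103, 0.0589]
tool_rot: [-0.247, 0.969, 0.013, -0.01]
ft_force: [0.1, 0.1, -0.6]
grip_width: 0.0099
```

```bash
python3 en.py
```

```text
e,n,z [ 501.7 -392.1   58.9] tilt e,n [-0.014  0.031] F [ 0.1  0.1 -0.6]
```

play_rows --commands '[{"x": 0.8,"y": 1.2,"z": 1,"spin": 0},{"x": 0,"y": 0,"z": 2,"spin": 0},{"x": 0,"y": 0,"z": 2,"spin": 0},{"x": 0,"y": 0,"z": 0,"spin": 0}]'

```text
time: 13.75
position: [0.6274, -0.1022, 0.0545]
tool_rot: [-0.247, 0.969, 0.013, -0.01]
ft_force: [-0.3, 0.1, -0.3]
grip_width: 0.0097
```

```bash
python3 en.py
```

```text
e,n,z [ 501.2 -390.9   54.5] tilt e,n [-0.013  0.03 ] F [-0.3  0.1 -0.3]
```

play_rows --commands '[{"x": 0.3,"y": 0.2,"z": 2,"spin": 0},{"x": 0,"y": 0,"z": 1.5,"spin": 0},{"x": 0,"y": 0,"z": 0,"spin": 0}]'

```text
time: 14.05
position: [0.6269, -0.1021, 0.051]
tool_rot: [-0.247, 0.969, 0.013, -0.01]
ft_force: [0.6, -0.3, 1.0]
grip_width: 0.0099
```

```bash
python3 en.py; python3 -c "
from h import *
T=pose();p=cams.camera('wrist');M=c2w(p,T);np.savez('w10.npz',M=M)
cv2.imwrite('pics/w10c.png',cv2.resize(p['img'][130:280,220:420,::-1],None,fx=4,fy=4,interpolation=cv2.INTER_CUBIC))"
```

```text
e,n,z [ 500.9 -390.6   51. ] tilt e,n [-0.013  0.03 ] F [ 0.6 -0.3  1. ]
```

View pics/w10c.png

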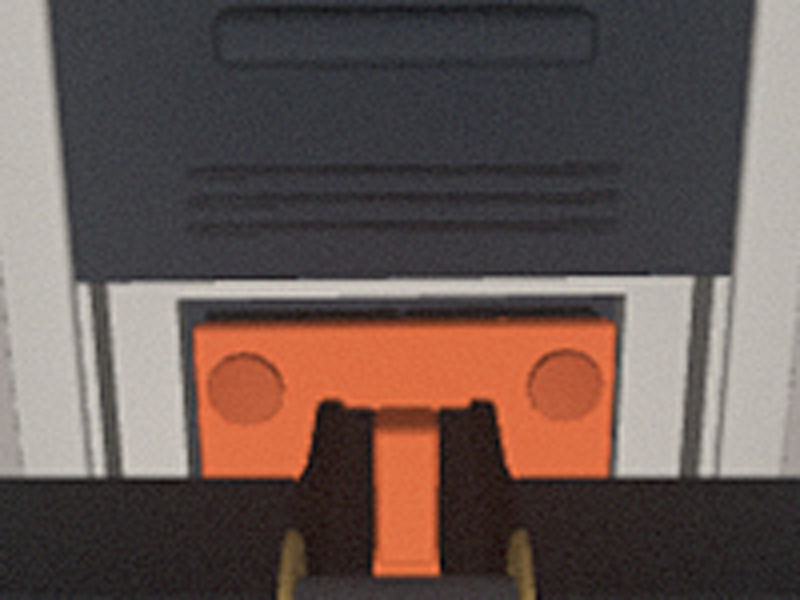

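play_rows --commands '[{"x": 0,"y": -0.5,"z": 1.5,"spin": 0},{"x": 0,"y": 0,"z": 1,"spin": 0},{"x": 0,"y": 0,"z": 0,"spin": 0}]'

```text
time: 14.4
position: [0.6272, -0.1021, 0.0507]
tool_rot: [-0.247, 0.969, 0.013, -0.01]
ft_force: [-0.4, 0.8, -0.1]
grip_width: 0.01
```

```bash
python3 en.py
```

```text
e,n,z [ 501.1 -390.7   50.7] tilt e,n [-0.012  0.03 ] F [-0.4  0.8 -0.1]
```

play_rows --commands '[{"x": 0,"y": 0,"z": 0,"spin": 0},{"x": 0,"y": 0,"z": 0,"spin": 0},{"x": 0,"y": 0,"z": -5,"spin": 0},{"x": 0,"y": 0,"z": -10,"spin": 0},{"x": 0,"y": 0,"z": -8,"spin": 0},{"x": 0,"y": 0,"z": 0,"spin": 0}]' --grip 0.25

```text
time: 15.0
position: [0.6285, -0.1031, 0.0751]
tool_rot: [-0.247, 0.969, 0.012, -0.009]
ft_force: [0.3, 0.3, 0.9]
grip_width: 0.0218
```

```bash
python3 en.py; python3 -c "
from h import *
T=pose();p=cams.camera('wrist');M=c2w(p,T);np.savez('w11.npz',M=M)
cv2.imwrite('pics/w11c.png',cv2.resize(p['img'][130:280,220:420,::-1],None,fx=4,fy=4,interpolation=cv2.INTER_CUBIC))"
```

```text
e,n,z [ 501.8 -392.3   75.1] tilt e,n [-0.011  0.029] F [0.3 0.3 0.9]
```

View pics/w11c.png

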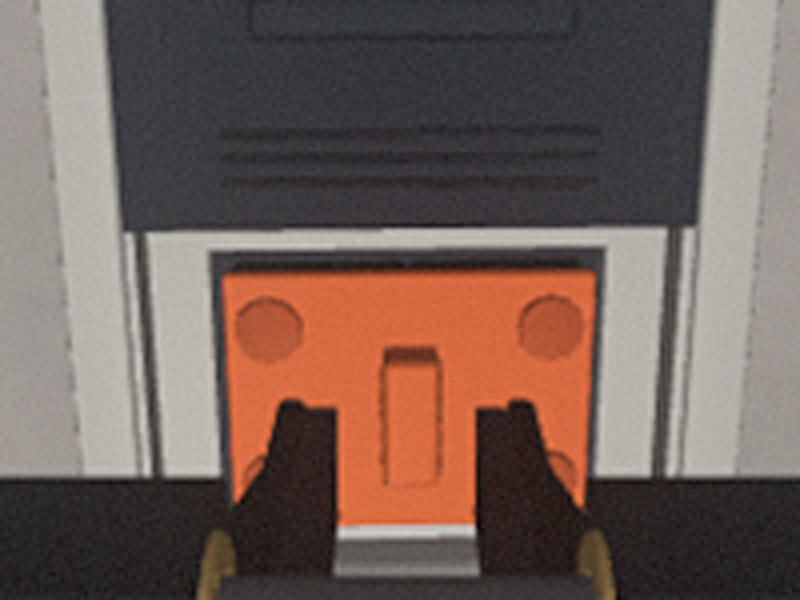

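play_rows --commands '[{"x": 2,"y": 4,"z": 0,"spin": 0},{"x": 4,"y": 8,"z": 0,"spin": 0},{"x": 4,"y": 8,"z": 0,"spin": 0},{"x": 3,"y": 5,"z": 2,"spin": 0},{"x": 0,"y": 1,"z": 5,"spin": 0},{"x": 0,"y": 0,"z": 5,"spin": 0},{"x": 0,"y": 0,"z": 3,"spin": 0},{"x": 0,"y": 0,"z": 0,"spin": 0}]' --grip 0

```text
time: 15.85
position: [0.6, -0.0836, 0.0584]
tool_rot: [-0.247, 0.969, 0.014, -0.011]
ft_force: [0.4, -0.4, 0.2]
grip_width: 0.0005
```

```bash
python3 en.py
```

```text
e,n,z [ 486.1 -361.5   58.4] tilt e,n [-0.014  0.032] F [ 0.4 -0.4  0.2]
```

play_rows --commands '[{"x": -1,"y": -2,"z": 2,"spin": 0},{"x": -1,"y": -2,"z": 2,"spin": 0},{"x": 0,"y": 0,"z": 2,"spin": 0},{"x": 0,"y": 0,"z": 0,"spin": 0}]'

```text
time: 16.25
position: [0.6048, -0.087, 0.0514]
tool_rot: [-0.247, 0.969, 0.013, -0.01]
ft_force: [0.3, 0.8, 0.4]
grip_width: 0.0007
```

```bash
python3 en.py; python3 -c "
from h import *
p=cams.camera('wrist')
cv2.imwrite('pics/w12c.png',cv2.resize(p['img'][130:280,220:420,::-1],None,fx=4,fy=4,interpolation=cv2.INTER_CUBIC))"
```

```text
e,n,z [ 488.7 -366.7   51.4] tilt e,n [-0.013  0.031] F [0.3 0.8 0.4]
```

View pics/w12c.png

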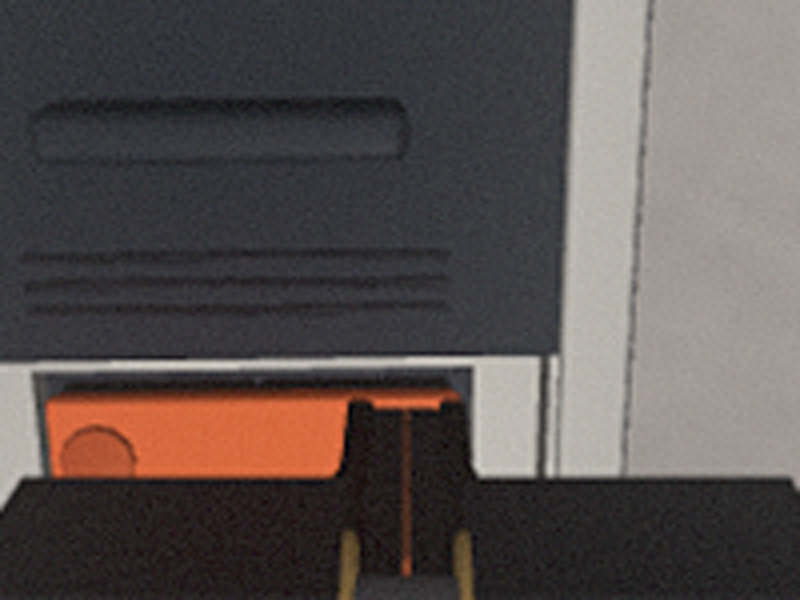

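play_rows --commands '[{"x": 0,"y": -1.5,"z": 2,"spin": 0},{"x": 0,"y": 0,"z": 3,"spin": 0},{"x": 0,"y": 0,"z": 3,"spin": 0}]'

```text
time: 16.6
position: [0.6047, -0.0877, 0.0471]
tool_rot: [-0.247, 0.969, 0.014, -0.011]
ft_force: [-3.4, 0.9, 18.1]
grip_width: 0.0003
```

```bash
python3 en.py
```

```text
e,n,z [ 488.3 -367.3   47.1] tilt e,n [-0.014  0.032] F [-3.4  0.9 18.1]
```

play_rows --commands '[{"x": 0,"y": 0,"z": 4,"spin": 0}]'

```text
time: 16.7
position: [0.605, -0.0876, 0.0464]
tool_rot: [-0.247, 0.969, 0.014, -0.01]
ft_force: [-5.4, 2.0, 26.8]
grip_width: 0.0006
```

```bash
python3 en.py
```

```text
e,n,z [ 488.6 -367.3   46.4] tilt e,n [-0.013  0.032] F [-5.4  2.  26.8]
```

play_rows --commands '[{"x": 0,"y": 0,"z": -5,"spin": 0},{"x": -4,"y": 0,"z": -4,"spin": 0},{"x": -8,"y": 0,"z": 0,"spin": 0},{"x": -8,"y": 0,"z": 0,"spin": 0},{"x": -5,"y": 0,"z": 0,"spin": 0},{"x": -2,"y": 0,"z": 0,"spin": 0},{"x": 0,"y": 0,"z": 0,"spin": 0}]'

```text
time: 17.4
position: [0.6322, -0.0736, 0.0558]
tool_rot: [-0.248, 0.969, 0.013, -0.009]
ft_force: [1.0, -0.2, 0.4]
grip_width: 0.0004
```

```bash
python3 en.py
```

```text
e,n,z [ 519.2 -368.1   55.8] tilt e,n [-0.012  0.03 ] F [ 1.  -0.2  0.4]
```

play_rows --commands '[{"x": 0.5,"y": 0,"z": 3,"spin": 0},{"x": 0.5,"y": 0,"z": 3,"spin": 0},{"x": 0,"y": 0,"z": 3,"spin": 0},{"x": 0,"y": 0,"z": 4,"spin": 0},{"x": 0,"y": 0,"z": 5,"spin": 0}]'

```text
time: 17.9
position: [0.6314, -0.0732, 0.0456]
tool_rot: [-0.247, 0.969, 0.014, -0.009]
ft_force: [-8.5, 2.1, 35.3]
grip_width: 0.0005
```

```bash
python3 en.py
```

```text
e,n,z [ 518.7 -367.4   45.6] tilt e,n [-0.01   0.031] F [-8.5  2.1 35.3]
```

play_rows --commands '[{"x": 0,"y": 0,"z": -8,"spin": 0},{"x": 0,"y": -4,"z": -12,"spin": 0},{"x": 0,"y": -12,"z": -3,"spin": 0},{"x": 0,"y": -14,"z": 0,"spin": 0},{"x": 0,"y": -9,"z": 2,"spin": 0},{"x": 0,"y": -4,"z": 4,"spin": 0},{"x": 0,"y": -1,"z": 4,"spin": 0},{"x": 0,"y": 0,"z": 0,"spin": 0}]'

```text
time: 18.7
position: [0.6538, -0.1177, 0.0565]
tool_rot: [-0.246, 0.969, 0.014, -0.009]
ft_force: [-0.1, 0.3, -0.0]
grip_width: 0.0002
```

```bash
python3 en.py
```

```text
e,n,z [ 517.  -417.2   56.5] tilt e,n [-0.011  0.031] F [-0.1  0.3 -0. ]
```

play_rows --commands '[{"x": 0,"y": 1.5,"z": 3,"spin": 0},{"x": 0,"y": 1.5,"z": 3,"spin": 0},{"x": 0,"y": 0,"z": 3,"spin": 0},{"x": 0,"y": 0,"z": 4,"spin": 0},{"x": 0,"y": 0,"z": 4,"spin": 0}]'

```text
time: 19.2
position: [0.6538, -0.1153, 0.0461]
tool_rot: [-0.248, 0.969, 0.011, -0.008]
ft_force: [-6.2, -0.5, 25.3]
grip_width: 0.0002
```

```bash
python3 en.py
```

```text
e,n,z [ 518.1 -415.1   46.1] tilt e,n [-0.01   0.025] F [-6.2 -0.5 25.3]
```

Now the last pad (−e, −n).

play_rows --commands '[{"x": 0,"y": 0,"z": -5,"spin": 0},{"x": 4,"y": 0,"z": -4,"spin": 0},{"x": 8,"y": 0,"z": 0,"spin": 0},{"x": 8,"y": 0,"z": 0,"spin": 0},{"x": 5,"y": 0,"z": 0,"spin": 0},{"x": 2,"y": 0,"z": 0,"spin": 0},{"x": 0,"y": 0,"z": 0,"spin": 0}]'

```text
time: 19.9
position: [0.6261, -0.1275, 0.0556]
tool_rot: [-0.248, 0.969, 0.012, -0.009]
ft_force: [0.3, -0.5, 0.2]
grip_width: 0.0006
```

```bash
python3 en.py
```

```text
e,n,z [ 488.  -412.5   55.6] tilt e,n [-0.011  0.027] F [ 0.3 -0.5  0.2]
```

play_rows --commands '[{"x": 0,"y": -1,"z": 3,"spin": 0},{"x": 0,"y": 0,"z": 3,"spin": 0},{"x": 0,"y": 0,"z": 3,"spin": 0},{"x": 0,"y": 0,"z": 4,"spin": 0},{"x": 0,"y": 0,"z": 4,"spin": 0}]'

```text
time: 20.4
position: [0.6269, -0.1296, 0.0456]
tool_rot: [-0.249, 0.968, 0.011, -0.009]
ft_force: [-8.1, 2.0, 30.6]
grip_width: 0.0001
```

```bash
python3 en.py
```

```text
e,n,z [ 487.7 -414.7   45.6] tilt e,n [-0.013  0.025] F [-8.1  2.  30.6]
```

play_rows --commands '[{"x": 0,"y": 0,"z": -8,"spin": 0},{"x": 0,"y": 4,"z": -12,"spin": 0},{"x": 0,"y": 12,"z": -3,"spin": 0},{"x": 0,"y": 14,"z": 0,"spin": 0},{"x": 0,"y": 9,"z": 2,"spin": 0},{"x": 0,"y": 4,"z": 4,"spin": 0},{"x": 0,"y": 0,"z": 4,"spin": 0},{"x": 0,"y": 0,"z": 0,"spin": 0}]'

```text
time: 21.2
position: [0.6036, -0.0866, 0.0593]
tool_rot: [-0.25, 0.968, 0.012, -0.01]
ft_force: [-0.2, -0.4, 0.4]
grip_width: 0.0006
```

```bash
python3 en.py
```

```text
e,n,z [ 487.8 -365.8   59.3] tilt e,n [-0.014  0.027] F [-0.2 -0.4  0.4]
```

play_rows --commands '[{"x": 0,"y": -1,"z": 4,"spin": 0},{"x": 0,"y": 0,"z": 4,"spin": 0},{"x": 0,"y": 0,"z": 4,"spin": 0},{"x": 0,"y": 0,"z": 4,"spin": 0},{"x": 0,"y": 0,"z": 5,"spin": 0}]'

```text
time: 21.7
position: [0.6045, -0.088, 0.0454]
tool_rot: [-0.25, 0.968, 0.012, -0.01]
ft_force: [-10.0, 2.3, 40.8]
grip_width: 0.0003
```

```bash
python3 en.py
```

```text
e,n,z [ 487.9 -367.5   45.4] tilt e,n [-0.014  0.028] F [-10.    2.3  40.8]
```

play_rows --commands '[{"x": 0,"y": 0,"z": -10,"spin": 0},{"x": 0,"y": -4,"z": -25,"spin": 0},{"x": 0,"y": -8,"z": -30,"spin": 0},{"x": 0,"y": -8,"z": -20,"spin": 0},{"x": 0,"y": -4,"z": -8,"spin": 0},{"x": 0,"y": 0,"z": 0,"spin": 0}]'

```text
time: 22.3
position: [0.6197, -0.113, 0.1426]
tool_rot: [-0.249, 0.968, 0.011, -0.009]
ft_force: [0.5, -0.1, -0.3]
grip_width: 0.0006
```

```bash
python3 en.py; python3 -c "
from h import *
p=cams.camera('wrist')
cv2.imwrite('pics/w13c.png',cv2.resize(p['img'][60:280,200:440,::-1],None,fx=3.3,fy=2.7*1.2,interpolation=cv2.INTER_CUBIC)[:600])"
```

```text
e,n,z [ 489.3 -396.7  142.6] tilt e,n [-0.012  0.026] F [ 0.5 -0.1 -0.3]
```

View pics/w13c.png

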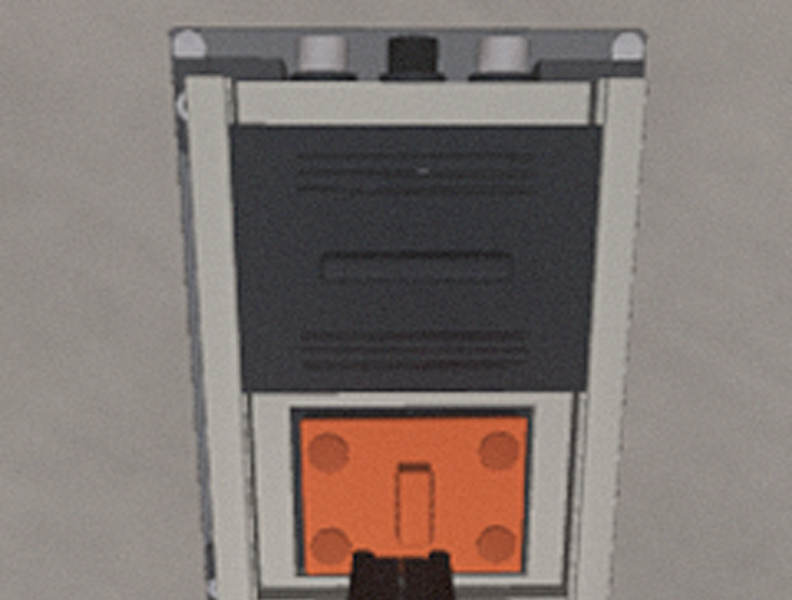

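play_rows --commands '[{"x": 6,"y": 1,"z": 5,"spin": 0},{"x": 14,"y": 1,"z": 10,"spin": 0},{"x": 17,"y": 1,"z": 12,"spin": 0},{"x": 16,"y": 1,"z": 10,"spin": 0},{"x": 10,"y": 1,"z": 6,"spin": 0},{"x": 5,"y": 1,"z": 3,"spin": 0},{"x": 2,"y": 0,"z": 0,"spin": 0},{"x": 0,"y": 0,"z": 0,"spin": 0}]'

```text
time: 23.15
position: [0.5427, -0.1365, 0.0856]
tool_rot: [-0.25, 0.968, 0.018, -0.017]
ft_force: [-0.3, -0.2, 1.1]
grip_width: 0.0003
```

```bash
python3 en.py
```

```text
e,n,z [ 410.5 -380.4   85.6] tilt e,n [-0.024  0.043] F [-0.3 -0.2  1.1]
```

play_rows --commands '[{"x": 0,"y": -3,"z": 4,"spin": 0},{"x": 0,"y": -4,"z": 6,"spin": 0},{"x": 0,"y": -2,"z": 5,"spin": 0},{"x": 0,"y": -1,"z": 3,"spin": 0},{"x": 0,"y": 0,"z": 1,"spin": 0},{"x": 0,"y": 0,"z": 0,"spin": 0}]'

```text
time: 23.75
position: [0.5504, -0.1459, 0.0655]
tool_rot: [-0.25, 0.968, 0.016, -0.015]
ft_force: [0.6, -1.2, 0.1]
grip_width: 0.0001
```

```bash
python3 en.py;python3 -c "
from h import *
p=cams.camera('wrist')
cv2.imwrite('pics/w14.png',p['img'][:,:,::-1])"
```

```text
e,n,z [ 412.7 -392.2   65.5] tilt e,n [-0.021  0.039] F [ 0.6 -1.2  0.1]
```

View pics/w14.png

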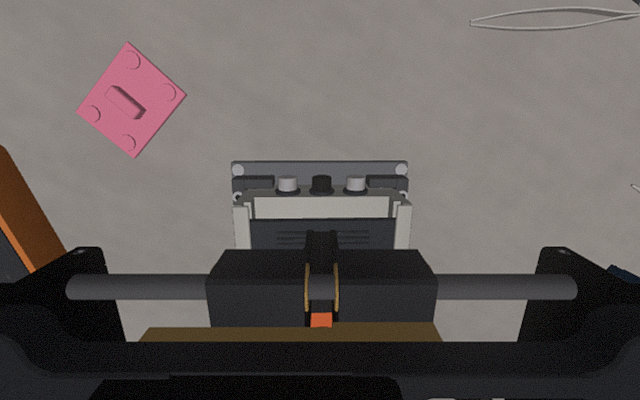

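play_rows --commands '[{"x": -2,"y": 0,"z": 1,"spin": 0},{"x": -4,"y": 0,"z": 0,"spin": 0},{"x": -5,"y": 0,"z": 0,"spin": 0},{"x": -6,"y": 0,"z": 0,"spin": 0}]'

```text
time: 24.2
position: [0.5649, -0.1376, 0.0645]
tool_rot: [-0.25, 0.968, 0.016, -0.016]
ft_force: [-1.2, -0.7, 0.3]
grip_width: 0.0004
```

```bash
python3 en.py
```

```text
e,n,z [ 429.4 -392.    64.5] tilt e,n [-0.023  0.039] F [-1.2 -0.7  0.3]
```

play_rows --commands '[{"x": -7,"y": 0,"z": 0,"spin": 0},{"x": -8,"y": 0,"z": 0,"spin": 0},{"x": -8,"y": 0,"z": 0,"spin": 0},{"x": -7,"y": 0,"z": 0,"spin": 0}]'

```text
time: 24.6
position: [0.5933, -0.122, 0.0644]
tool_rot: [-0.251, 0.968, 0.016, -0.016]
ft_force: [-1.4, -1.3, 1.6]
grip_width: 0.0003
```

```bash
python3 en.py
```

```text
e,n,z [ 461.8 -391.9   64.4] tilt e,n [-0.024  0.039] F [-1.4 -1.3  1.6]
```

play_rows --commands '[{"x": -6,"y": 0,"z": 0,"spin": 0},{"x": -6,"y": 0,"z": 0,"spin": 0},{"x": -5,"y": 0,"z": 0,"spin": 0},{"x": -4,"y": 0,"z": 0,"spin": 0}]'

```text
time: 25.0
position: [0.614, -0.1103, 0.0637]
tool_rot: [-0.251, 0.968, 0.016, -0.016]
ft_force: [-3.6, -3.1, 2.7]
grip_width: 0.0007
```

```bash
python3 en.py
```

```text
e,n,z [ 485.6 -391.6   63.7] tilt e,n [-0.024  0.038] F [-3.6 -3.1  2.7]
```

play_rows --commands '[{"x": -4,"y": 0,"z": 0,"spin": 0},{"x": -5,"y": 0,"z": 0,"spin": 0},{"x": -5,"y": 0,"z": 0,"spin": 0}]'

```text
time: 25.3
position: [0.6216, -0.106, 0.0636]
tool_rot: [-0.253, 0.967, 0.015, -0.023]
ft_force: [-12.1, -11.5, 8.9]
grip_width: 0.0007
```

```bash
python3 en.py
```

```text
e,n,z [ 494.3 -391.5   63.6] tilt e,n [-0.037  0.04 ] F [-12.1 -11.5   8.9]
```

play_rows --commands '[{"x": -5,"y": 0,"z": -0.5,"spin": 0},{"x": -5,"y": 0,"z": 0,"spin": 0}]'

```text
time: 25.5
position: [0.6215, -0.1061, 0.0638]
tool_rot: [-0.255, 0.966, 0.014, -0.035]
ft_force: [-11.8, -9.6, 9.7]
grip_width: 0.0006
```

```bash
python3 en.py
```

```text
e,n,z [ 494.2 -391.6   63.8] tilt e,n [-0.06   0.043] F [-11.8  -9.6   9.7]
```

play_rows --commands '[{"x": 4,"y": 0,"z": 0,"spin": 0},{"x": 5,"y": 0,"z": 0,"spin": 0},{"x": 4,"y": 0,"z": -10,"spin": 0},{"x": 2,"y": 0,"z": -25,"spin": 0},{"x": 0,"y": 0,"z": -35,"spin": 0},{"x": 0,"y": 0,"z": -25,"spin": 0},{"x": 0,"y": 0,"z": -8,"spin": 0},{"x": 0,"y": 0,"z": 0,"spin": 0}]'

```text
time: 26.3
position: [0.6179, -0.1124, 0.1718]
tool_rot: [-0.254, 0.966, 0.015, -0.031]
ft_force: [0.2, 0.2, 0.2]
grip_width: 0.0006
```

```bash
python3 en.py;python3 -c "
from h import *
T=pose();p=cams.camera('wrist');np.savez('w15.npz',M=c2w(p,T))
cv2.imwrite('pics/w15.png',p['img'][:,:,::-1])
p=cams.camera('top');cv2.imwrite('pics/top15.png',cv2.resize(p['img'][130:250,260:380,::-1],None,fx=5,fy=5))
p=cams.camera('scene');cv2.imwrite('pics/scene15.png',cv2.resize(p['img'][170:250,260:360,::-1],None,fx=6,fy=6))"
```

```text
e,n,z [ 488.  -395.4  171.8] tilt e,n [-0.053  0.045] F [0.2 0.2 0.2]
```

View pics/w15.png

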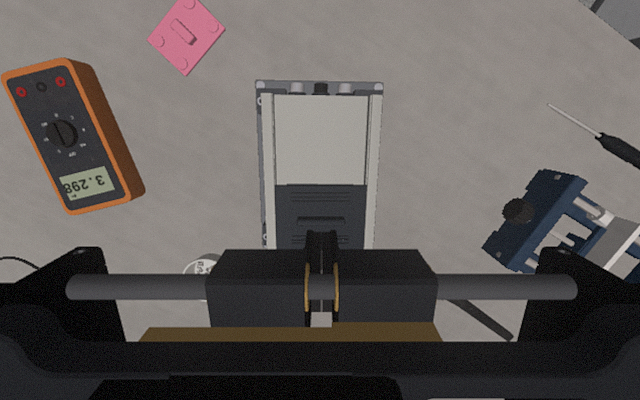

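View pics/scene15.png

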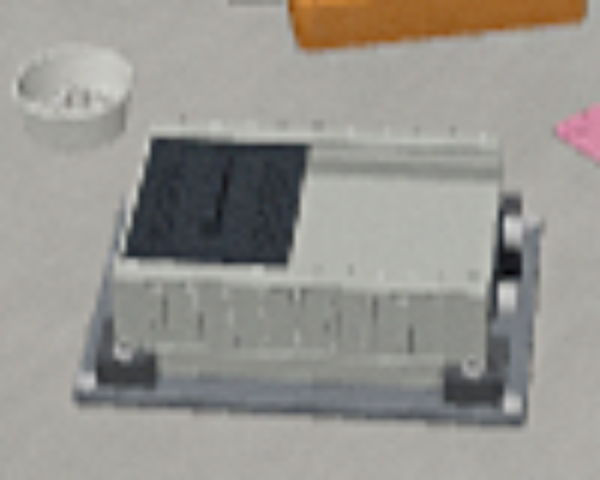

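play_rows --commands '[{"x": -6,"y": 0,"z": 0,"spin": 0},{"x": -18,"y": 0,"z": 0,"spin": 0},{"x": -25,"y": 0,"z": 0,"spin": 0},{"x": -20,"y": 0,"z": 0,"spin": 0},{"x": -10,"y": 0,"z": 0,"spin": 0},{"x": -4,"y": 0,"z": 0,"spin": 0},{"x": 0,"y": 0,"z": 0,"spin": 0}]'

```text
time: 27.15
position: [0.6861, -0.0676, 0.1536]
tool_rot: [-0.254, 0.966, 0.022, -0.041]
ft_force: [0.0, -0.1, 0.4]
grip_width: 0.0005
```

```bash
python3 en.py;python3 -c "
from h import *
T=pose();p=cams.camera('wrist');np.savez('w16.npz',M=c2w(p,T))
cv2.imwrite('pics/w16.png',p['img'][:,:,::-1])
cv2.imwrite('pics/w16c.png',cv2.resize(p['img'][60:250,220:420,::-1],None,fx=3.1,fy=3.1,interpolation=cv2.INTER_CUBIC))"
```

```text
e,n,z [ 569.4 -388.8  153.6] tilt e,n [-0.069  0.062] F [ 0.  -0.1  0.4]
```

View pics/w16c.png

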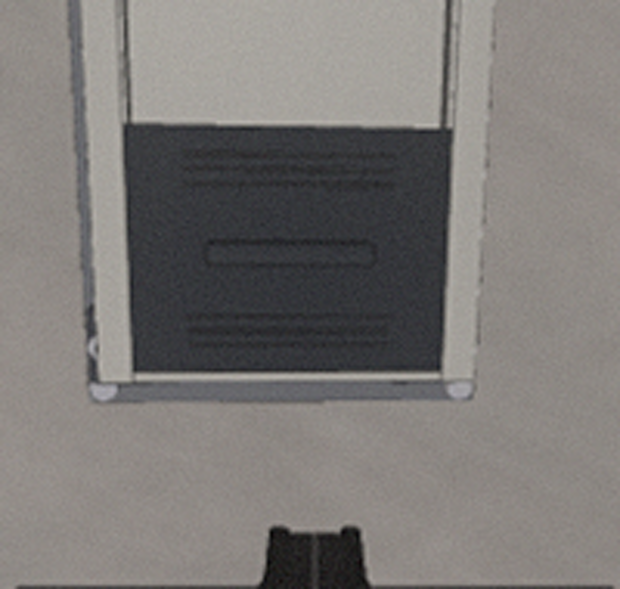

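View pics/top15.png

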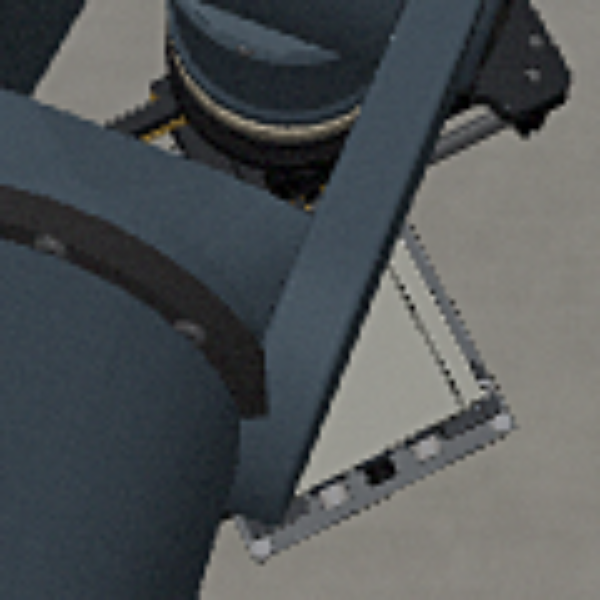

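```bash
python3 -c "
from rig import robot
print(robot.hand_in())"
```

```text
the job is handed in; nothing more can be done
None
```

The job is done and handed in at about 27 s of the 61 s allowed. I pushed the lid right back, laid the orange cover on the gasket rib-up, pressed all four pads, and slid the lid shut over the ridge.

**Last checks:**
- **Cover:** the tool tip ended at 45.4–46.1 mm above the bench on every pad, under 25–41 N. The expected pad height with the cover seated is 46 mm. I pressed the first pad twice. The wrist picture showed the cover level in the recess with a gap all round.
- **Lid:** it passed over the cover with only light force and stopped hard under about 16 N, past the ridge. The final wrist picture shows its front edge at the end stop, with the ridge hidden. I did not read the lid's position directly. The push stopped about 1 mm short of where I had worked out "home" to be, which is within the camera error.
- **Bystanders and pink look-alike:** I did not touch them. I made no separate measurement that they had stayed put.

**Disagreements and limits:**
- **Camera offset:** the wrist camera differed from the arm's own position by about 1.5–2 mm. I placed the cover by measuring it against the recess in the same picture.
- **Tool tilt:** the tool leaned several degrees over the job, ending at about 5°. It did not affect the result.
- **Force limit:** one pad press reached about 41 N at the closed fingertips. I took the 40 N limit to apply to the arm and gripper body only.

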